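# Fetch test sleeves from the caged bay with the long hook

### The arm

A 7-joint arm with a two-finger parallel gripper is mounted at the origin on the work surface. World frame = base frame: x ahead of the robot, y to its left, z up, the work surface at z = 0. Lengths are in m, angles in rad, forces in N, time in s.
With the tool pointing down it reaches from about 0.4 to 0.85 m from the base axis. Payload 10.4 kg.
Tool frame: the origin (TCP) lies between the finger pads; the fingertips stand 17 mm ahead of it and the grasp point (between the pads) lies 2 mm behind it (r.tip_reach is the distance from the TCP to the fingertips, in m); z points along the fingers, x is the direction in which the jaws open and shut, and the axes are right-handed (so a half turn about z gives the same grasp; the last joint's range is limited). The gripper opens to 85 mm and grips with 20 to 120 N. Pads are 22 mm wide; open, the fingers measure 114 mm over their backs; the gripper's body (76 mm by 85 mm) begins 54 mm behind the grasp point. The pads swing forward as they close: fully open they stand 13 mm farther back than shut.
Start: joints at [1.166, 0.332, -0.065, 1.46, 0.022, 1.35, -0.088], TCP at [0.233, -0.58, 0.248] pointing down, gripper open.
Joint ranges: [-2.6, 2.6], [-0.5, 2.12], [-1.47, 1.34], [0.16, 2.42], [-1.27, 4.41], [0.06, 2.06], [-2.6, 2.6]. Speed limits (rad/s): [2.22, 2.22, 2.79, 2.79, 3.14, 3.14, 3.14].

### API

Orientations are given as [roll, pitch, yaw] about the fixed x, y, z axes, in that order (R = Rz(yaw) Ry(pitch) Rx(roll)).
In Python, from plant import r gives the robot as it stands.
- The arm moves only by the tool arm_command, never from a script. Its argument "motion" is one flat list of numbers, 7 for each row, row after row: the shift along the tool's x, y, z in m, then the turn, a rotation vector about the tool's x, y, z in rad, then the opening, from 0 (shut) to 1 (fully open). A call has 1 to 10 rows; each row is the pose to reach, as a shift and turn from the pose commanded when the call began, along the tool's axes at that moment; what a row does not reach only later rows make up. A row lasts 1/8 s, in which the tool goes at most 62.5 mm and 10.7 degrees, less where a joint would pass 70% of its speed; a pose out of reach is approached as far as the arm can. A call with a gripper value outside its range is refused whole. The fingers move at their own pace and stop on an object; the grip force is fixed at half the most. Time passes only in rows, so rows that repeat a pose let the fingers close. It gives the time, the measured TCP pose, the force and the opening at its end, in the units of the state.
- r.observe(): the state, without advancing time (a new reading comes with each control period).
- r.grab_frame(name): name is "side" or "top"; returns a dict with "pixels" (420x560x3 uint8, blue, green, red), "vfov" (degrees; the focal length in pixels is half the picture's height over the tangent of half this angle, whatever the lens; pixels are square), "cx", "cy" (the principal point, pixels), "world_from_camera" (4x4, takes a point from camera to world coordinates). Camera axes: x right, y up, looking along -z (the intrinsics and any distortion apply to the point x, -y, -z); pixel columns grow to the right and rows downward; lengths in m; the calibration is good to about 2 mm. A picture is of the moment at which its call begins. There is no depth.
- r.hand_in(): hands the job in, once; it reports no verdict.
The state is a dict: "time_s": time; "joints": joint angles; "joint_vel": joint speeds; "tau": joint torques, N m; "position": TCP position; "tool_rot": TCP orientation; "wrist_force": force on the tool from outside, world axes, zero at the start; "torque": the same for the moment, N m; "width": opening from 0.0 (shut) to 1.0 (fully open).
Only numpy, scipy, OpenCV 4.12 (cv2) and the standard library are available. Lean on these libraries where they do the work, as an engineer would, in place of code of your own. Each camera call takes 0.05 s, during which the arm holds its last target. There are 200 camera calls.

### The job

The sleeves waiting for the hardness test stand in the narrow caged bay. Slide its guard door fully open, draw every sleeve out of the bay with the long hook (no hand may touch a sleeve inside the bay), and stand them all upright on the floor of the sample tray. At the end the hook must be back on its cork mat, standing on its foot and prong, and the guard door must be fully shut; leave the other things on the bench alone.

Things in the scene. Friction and masses are not known exactly. Their poses are not given: they have to be found in the camera images.
- bay_mouth (a point): mouth of a fixed, bottomless, narrow bay of cream sheet steel on the table: inside 84 wide, 230 deep, 115 high (mm), walls 6 thick; roof of 5 mm cross-bars 44 apart (seen through from above), 115 to 120 up. The sleeves in it stand on the table. Point: middle of the mouth at table height; y axis straight into the bay, x axis the way the door opens, z up
- track_mid (a point): middle of the aluminium door track over the mouth, 262 mm long along its x axis (x as the bay's), 12 thick and high; 127 mm above the table, 61 mm to +x of the mouth's middle and 12 mm outside it; held at its +x end by a thin post 125 mm from this point
- door (a joint): clear guard door hanging in front of the mouth (92 mm wide, 112 mm high): 0 m = fully shut, grows as it slides along the bay's x axis, 0.105 m = fully open (stop). It stays where it is left; it takes about 2 N to slide
- door_handle (a point): graspable part of the door's handle: an upright black post 18 x 18 mm, 38 mm outside the mouth, its top 170 mm above the table; this point is on its axis 150 mm above the table (20 below its top) and moves with the door. Axes as the bay's
- hook_grip (a point): the long hook, 0.35 kg: steel foot plate 90 x 50 x 8 mm with an upright wooden grip on it (90 long, 22 wide, top 70 above the foot's underside); a rod runs level from the grip's front. It stands by itself on foot and prong. Point: middle of the grip, 50 above the underside; x axis along the rod towards the prong, y across the grip, z up
- hook_tip (a point): lower end of the hook's prong, 275 mm ahead of and 50 mm below the grip point; same axes. Rod and prong are 10 mm thick; the prong goes straight down from the rod's front end; the rod's underside is 35 mm above this point
- mat_top (a point): brown cork mat on which the hook belongs, fixed, 380 x 120 x 3 mm; this point is the centre of its top face, 3 above the table; x axis along its length, y across, z up
- tray_in (a point): open grey sheet-metal sample tray, fixed, outside 142 (x) x 222 (y) x 28 mm high, walls and floor 4 thick; this point is the centre of its inner floor; z up
- sleeve1_center (a point): a plain steel sleeve (ring) that may be in the bay, one behind the other with its fellows: outside diameter 56 mm, bore 40 mm right through, height 35 mm, standing with the bore upright; 0.3 kg. This point is its centre, half-way up. All are alike; absent ones read None
- sleeve2_center (a point): a plain steel sleeve (ring) that may be in the bay, one behind the other with its fellows: outside diameter 56 mm, bore 40 mm right through, height 35 mm, standing with the bore upright; 0.3 kg. This point is its centre, half-way up. All are alike; absent ones read None
- sleeve3_center (a point): a plain steel sleeve (ring) that may be in the bay, one behind the other with its fellows: outside diameter 56 mm, bore 40 mm right through, height 35 mm, standing with the bore upright; 0.3 kg. This point is its centre, half-way up. All are alike; absent ones read None
- gear: bystander, to be left alone: steel gear hub, 80 across, 32 high (mm); origin under its centre, on the table
- jar: bystander, to be left alone: grey jar with a green lid, 68 across, 75 high (mm); origin under its centre, on the table
- can: bystander, to be left alone: metal can, 70 across, 100 high (mm); origin under its centre, on the table
- gauge_case: bystander, to be left alone: black gauge case, 76 x 120 x 45 (mm); origin under its centre, on the table
- screwdriver: bystander, to be left alone: screwdriver lying on the table, about 200 long along its x axis
- wrench: bystander, to be left alone: wrench lying on the table, about 180 long along its x axis
- test_block: bystander, to be left alone: brass test block, 60 x 60 x 20 (mm); origin under its centre, on the table
Things that resemble listed ones, but are neither listed nor needed, are in the scene too. Leave any black or blue look-alike of the part that bears sleeve1_center alone.

How it is judged:
On the way, in this order (a step that is already met when the one before it is completed fails the run):
1. the guard door is slid fully open (value of joint door above 0.092 m), for 0.2 s.
2. every sleeve is out of the bay, its centre at least 30 mm outside the mouth (y of each of sleeve1_center, sleeve2_center, sleeve3_center in the frame of bay_mouth below -0.03 m), for 0.2 s.
At the end, for the whole second after the job is handed in: every sleeve stands upright on the tray's floor (centre 10 to 24 mm above it and within the walls) at rest; the hook stands on the mat, grip point and prong both over the mat and at their resting heights; the door is shut to within 8 mm (x of sleeve1_center in the frame of tray_in between -0.045 and 0.045 m and y of sleeve1_center in the frame of tray_in between -0.085 and 0.085 m and z of sleeve1_center in the frame of tray_in between 0.01 and 0.024 m and linear speed of each of sleeve1, sleeve2, sleeve3 below 0.02 m/s and x of sleeve2_center in the frame of tray_in between -0.045 and 0.045 m and y of sleeve2_center in the frame of tray_in between -0.085 and 0.085 m and z of sleeve2_center in the frame of tray_in between 0.01 and 0.024 m and x of sleeve3_center in the frame of tray_in between -0.045 and 0.045 m and y of sleeve3_center in the frame of tray_in between -0.085 and 0.085 m and z of sleeve3_center in the frame of tray_in between 0.01 and 0.024 m and x of hook_grip in the frame of mat_top between -0.19 and 0.19 m and y of hook_grip in the frame of mat_top between -0.055 and 0.055 m and z of hook_grip in the frame of mat_top between 0.04 and 0.06 m and x of hook_tip in the frame of mat_top between -0.19 and 0.19 m and y of hook_tip in the frame of mat_top between -0.06 and 0.06 m and z of hook_tip in the frame of mat_top between -0.006 and 0.012 m and value of joint door below 0.008 m); the robot touches nothing.
It fails at once if the gripper or arm touches a sleeve that is still inside the bay ((y of sleeve1_center in the frame of bay_mouth between 0 and 0.24 m and x of sleeve1_center in the frame of bay_mouth between -0.05 and 0.05 m and contact force between any of the fingers, the arm and sleeve1 above 0.5 N) or (y of sleeve2_center in the frame of bay_mouth between 0 and 0.24 m and x of sleeve2_center in the frame of bay_mouth between -0.05 and 0.05 m and contact force between any of the fingers, the arm and sleeve2 above 0.5 N) or (y of sleeve3_center in the frame of bay_mouth between 0 and 0.24 m and x of sleeve3_center in the frame of bay_mouth between -0.05 and 0.05 m and contact force between any of the fingers, the arm and sleeve3 above 0.5 N)).
It fails at once if a bystander is moved by more than 40 mm (distance of any of gear, jar, can, gauge_case, screwdriver, wrench, test_block from where it was at the start of the episode above 0.04 m).
Of sleeve1, sleeve2, sleeve3 only 2 to 3 are there at a start; the rules pass over those that are not, and their reading is None.
At some moment in a run one of sleeve1, sleeve2, sleeve3, hook may be knocked a few centimetres aside while the robot is not near it.
Once in a run the grip may slacken for a moment while it holds something.
It also fails if it takes over 210 s, if anything falls off the work surface, if the arm or the gripper's body presses on something with over 40 N, if the wrist force passes 120 N, or if a joint passes its speed limit or range.

## Working session

There is one attempt and no reset: what is moved stays moved. The work goes in short steps, Python scripts to look and compute and a tool call to move; the robot and the scene stay as the last step left them, time stands still between calls to the robot, and variables do not carry over. Pictures are saved under pics/ and viewed, about 12 in all and at most 16, crops included, and the job is handed in when it is done.

Besides the shell and the picture viewer there is one more tool, called after "Emit:" in YAML: its name, and indented under it one key for each argument. arm_command: Moves the arm, as the interface text tells. Its arguments: {"type":"object","properties":{"motion":{"type":"array","items":{"type":"number"}}},"required":["motion"]}

```bash
ls; mkdir -p pics; cat > h.py <<'E'
import numpy as np, cv2
from plant import r
def grab(n):
    f=r.grab_frame(n); return f
def save(f,name,crop=None,s=1):
    im=np.array(f["pixels"],dtype=np.uint8)
    if crop: x0,y0,x1,y1=crop; im=im[y0:y1,x0:x1]
    if s!=1: im=cv2.resize(im,None,fx=s,fy=s,interpolation=cv2.INTER_CUBIC)
    cv2.imwrite("pics/"+name+".png",im)
def K(f):
    fl=210/np.tan(np.radians(f["vfov"])/2); return fl
def w(f,u,v,z):
    fl=K(f);T=np.array(f["world_from_camera"]);d=T[:3,:3]@np.array([(u-f["cx"])/fl,-(v-f["cy"])/fl,-1]);o=T[:3,3]
    return o+d*(z-o[2])/d[2]
def p(f,X):
    fl=K(f);T=np.array(f["world_from_camera"]);c=T[:3,:3].T@(np.array(X)-T[:3,3])
    return np.array([f["cx"]+fl*c[0]/-c[2], f["cy"]-fl*c[1]/-c[2]])
E
python3 - <<'E'
from h import *
for n in("side","top"):
    f=grab(n);save(f,n+"0",None,1.4);print(n,{k:v for k,v in f.items() if k!="pixels"})
print(r.observe())
E
```

```text
pics
side {'vfov': 50.25711616943077, 'cx': 275.96709704355385, 'cy': 202.11639928225597, 'world_from_camera': array([[-0.9831875 ,  0.08754473, -0.16024438,  0.35302331],
       [-0.18239328, -0.51247731,  0.83910649,  1.20020602],
       [-0.00866226,  0.85422651,  0.51982885,  0.83601606],
       [ 0.        ,  0.        ,  0.        ,  1.        ]])}
top {'vfov': 48.01046987649583, 'cx': 275.8789914159644, 'cy': 208.67755702834387, 'world_from_camera': array([[ 0.01401188,  0.99372045, -0.11101048,  0.42816447],
       [-0.9998336 ,  0.01522125,  0.01005417,  0.05973589],
       [ 0.01168076,  0.11085113,  0.99376838,  1.28305751],
       [ 0.        ,  0.        ,  0.        ,  1.        ]])}
{'time_s': 0.1, 'joints': array([ 1.16642096,  0.33280761, -0.06469991,  1.46082793,  0.02159442,
        1.34991337, -0.08851367]), 'joint_vel': array([ 0.00014962, -0.00251181, -0.00042149, -0.00311074,  0.0009742 ,
        0.00136811, -0.00077482]), 'tau': array([ 1.42701039e-03, -6.26742983e+01,  4.91715129e-02, -3.92428744e+01,
        1.62596069e-02,  6.99724638e-03, -3.11257043e-05]), 'position': array([ 0.23274116, -0.57971852,  0.24761018]), 'tool_rot': array([ 3.14154150e+00,  1.26007894e-03, -1.18901737e+00]), 'wrist_force': array([ 0.71766771, -0.08128687, -0.07516071]), 'torque': array([ 0.0009498 ,  0.00657854, -0.01466701]), 'width': 1.0000769938365404}
```

View pics/side0.png

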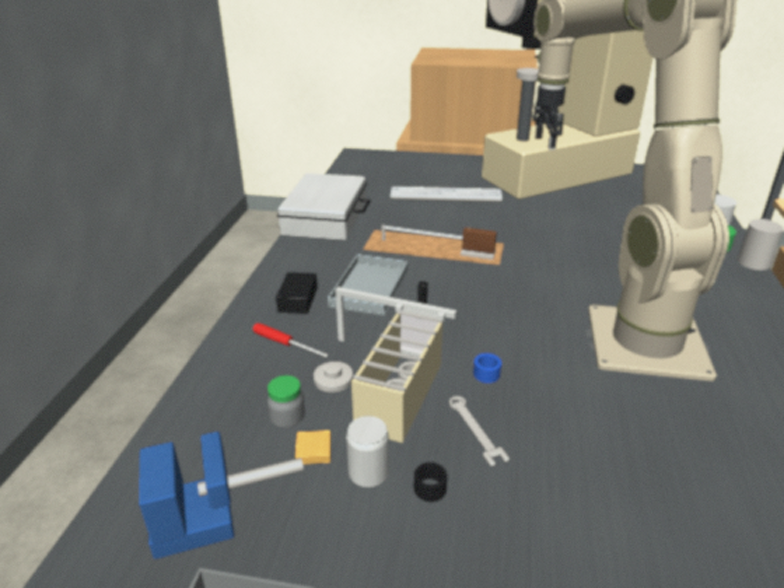

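View pics/top0.png

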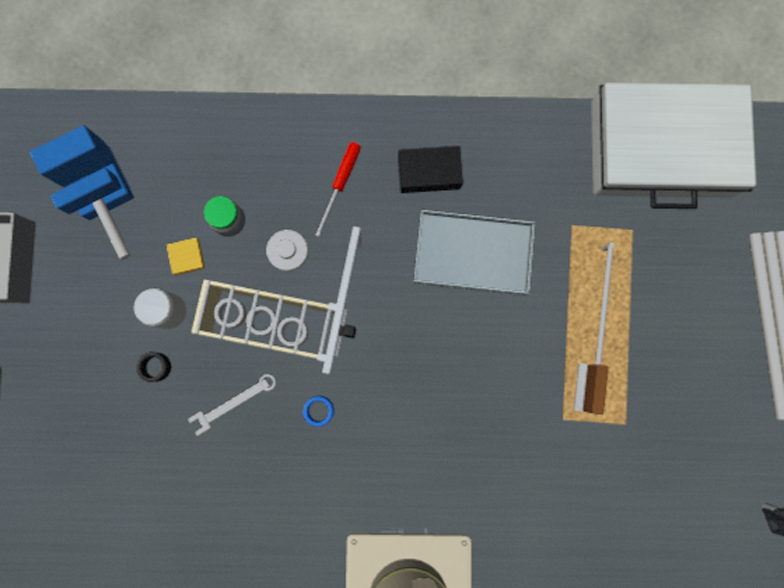

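Side view: bay is left of centre, with hook and mat behind it. Top view (1.4x): three sleeves in the bay at about (228,313), (261,320) and (292,332). The mouth is on the right at about (332,330), the handle at (348,331), the tray at (474,252), and the hook on the mat runs from (592,388) to its tip at (608,246). Next, enlarged crops.

```bash
python3 - <<'E'
from h import *
f=grab("top");save(f,"c1",(130,155,290,275),5);save(f,"c2",(290,140,460,310),3.5)
E
```

```text
(no output)
```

View pics/c1.png

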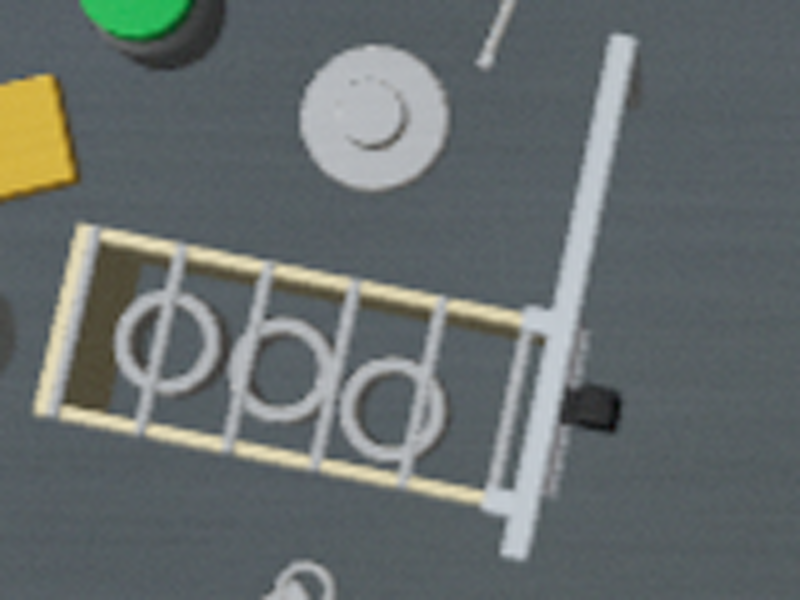

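View pics/c2.png

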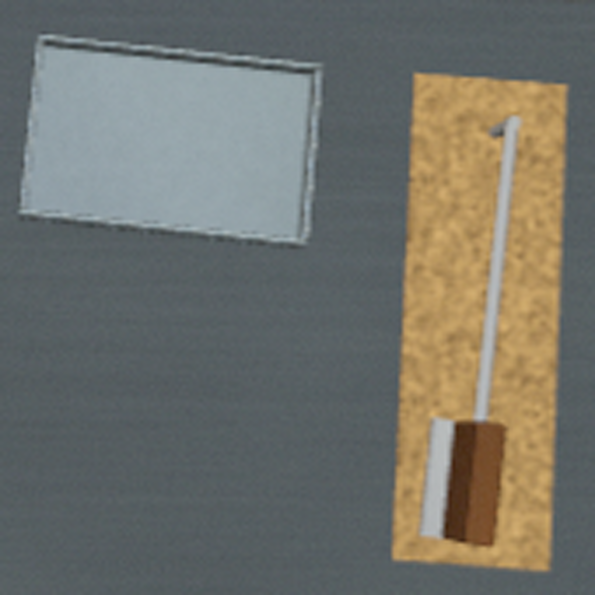

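Crop c1: track ends at (622,35) and (515,558), handle top at (597,408), ring tops at (167,342), (282,370) and (393,410). Crop c2: tray rim corners at (40,37), (322,66), (305,243) and (20,213), grip top corners at (478,422), (505,424), (495,546) and (466,543), prong at about (495,133).

```bash
cat >> h.py <<'E'
def rpt(n,X): print(n,np.round(X,4))
E
python3 - <<'E'
from h import *
f=grab("top")
c1=lambda u,v,z:w(f,130+u/5-.4,155+v/5-.4,z)
c2=lambda u,v,z:w(f,290+u/3.5-.4,140+v/3.5-.4,z)
a,b=c1(622,35,.133),c1(515,558,.133);d=a-b
print("track",a,b,np.linalg.norm(d),np.degrees(np.arctan2(d[1],d[0])));ux=d/np.linalg.norm(d);uy=np.array([-ux[1],ux[0],0])
m=(a+b)/2;mouth=m-.061*ux+.012*uy;mouth[2]=0;print("mouth",mouth,ux,uy)
fr=lambda X:np.round([(X-mouth)@ux,(X-mouth)@uy],4)
for n,u,v,z in[("handle",597,408,.17),("A",393,410,.035),("B",282,370,.035),("C",167,342,.035),("back+x",88,225,.12),("back-x",38,412,.12),("front+x",545,320,.118),("front-x",497,505,.118),("gear",375,117,.02),("wr",303,590,.01)]:
    X=c1(u,v,z);print(n,X,fr(X))
T=[c2(u,v,.028) for u,v in[(40,37),(322,66),(305,243),(20,213)]];print("tray",np.mean(T,0),[np.linalg.norm(T[i]-T[i-1]).round(4) for i in range(4)],np.degrees(np.arctan2(*(T[0]-T[3]+T[1]-T[2])[1::-1])),fr(np.mean(T,0)))
M=[c2(u,v,.003) for u,v in[(414,72),(567,85),(550,570),(393,558)]];print("mat",np.mean(M,0),[np.linalg.norm(M[i]-M[i-1]).round(4) for i in range(4)],np.degrees(np.arctan2(*(M[0]-M[3]+M[1]-M[2])[1::-1])))
G=[c2(u,v,.073) for u,v in[(478,422),(505,424),(495,546),(466,543)]];g=np.mean(G,0);print("grip",g,[np.linalg.norm(G[i]-G[i-1]).round(4) for i in range(4)],np.degrees(np.arctan2(*(G[0]-G[3]+G[1]-G[2])[1::-1])))
t=c2(513,120,.048);print("rodend",t,np.linalg.norm((t-g)[:2]),np.degrees(np.arctan2(*(t-g)[1::-1])))
print("rodend2",t,c2(495,134,.003))
E
```

```text
track [0.67328811 0.10401394 0.133     ] [0.41505427 0.15081064 0.133     ] 0.2624397973176102 -10.271572805287168
mouth [0.48628857 0.15009713 0.        ] [ 0.98397363 -0.17831404  0.        ] [0.17831404 0.98397363 0.        ]
handle [0.48622762 0.11094488 0.17      ] [ 0.0069 -0.0385]
A [0.49063821 0.22482757 0.035     ] [-0.009   0.0743]
B [0.51092496 0.28407641 0.035     ] [0.0004 0.1362]
C [0.52486321 0.34533777 0.035     ] [0.0031 0.199 ]
back+x [0.57584236 0.36730282 0.12      ] [0.0494 0.2297]
back-x [0.48285503 0.38770006 0.12      ] [-0.0457  0.2332]
front+x [0.53215563 0.13997727 0.118     ] [ 0.0469 -0.0018]
front-x [0.44059831 0.16145545 0.118     ] [-0.047  0.003]
gear [0.64994604 0.24129776 0.02      ] [0.1448 0.1189]
wr [0.39511792 0.27324932 0.01      ] [-0.1117  0.1049]
tray [ 0.65059539 -0.12149671  0.028     ] [np.float64(0.1387), np.float64(0.2201), np.float64(0.1393), np.float64(0.2198)] -5.949399524208489 [ 0.2101 -0.2379]
mat [ 0.51827838 -0.36648244  0.003     ] [np.float64(0.3803), np.float64(0.1217), np.float64(0.3793), np.float64(0.1208)] -3.481222015764968
grip [ 0.3920867  -0.34409929  0.073     ] [np.float64(0.0881), np.float64(0.0198), np.float64(0.0886), np.float64(0.0212)] -6.4808693264115185
rodend [ 0.66607673 -0.37911874  0.048     ] 0.27621893085697546 -7.283645133047634
rodend2 [ 0.66607673 -0.37911874  0.048     ] [ 0.66329805 -0.38057843  0.003     ]
```

```bash
cat >> h.py <<'E'
M0=np.array([.4863,.1501]); BY=np.radians(-10.6)
UX=np.array([np.cos(BY),np.sin(BY)]); UY=np.array([-UX[1],UX[0]])
def bay(x,y): return M0+x*UX+y*UY          # bay frame -> world xy
def tobay(X): d=np.array(X)[:2]-M0; return np.array([d@UX,d@UY])
def legs(wps,start=None):
    """wps: (x,y,z,yaw_deg); prints each leg as tool-frame shift + rz from the previous one"""
    o=r.observe()
    cur=start or (*o["position"],np.degrees(o["tool_rot"][2]))
    print("t",round(o["time_s"],1),"pos",np.round(o["position"],4),"rpy",np.round(o["tool_rot"],3),"F",np.round(o["wrist_force"],1),"w",round(o["width"],3))
    for q in wps:
        d=np.array(q[:3])-cur[:3]; a=np.radians(cur[3]);c,s=np.cos(a),np.sin(a)
        dy=(q[3]-cur[3]+180)%360-180
        print("->",np.round(q,3),"shift",np.round([d[0]*c+d[1]*s,d[0]*s-d[1]*c,-d[2]],4),"rz",round(-np.radians(dy),4),"|d|",round(np.linalg.norm(d),3))
        cur=q
E
python3 - <<'E'
from h import *
h=bay(.004,-.038);hy=np.degrees(BY)
legs([(*h,.30,hy),(*h,.148,hy)])
E
```

```text
t 0.2 pos [ 0.2328 -0.5798  0.2478] rpy [ 3.142e+00  1.000e-03 -1.189e+00] F [ 0.3 -0.3  0.2] w 0.998
-> [  0.483   0.112   0.3   -10.6  ] shift [-0.5487 -0.4902 -0.0522] rz -1.004 |d| 0.738
-> [  0.483   0.112   0.148 -10.6  ] shift [ 0.    -0.     0.152] rz -0.0 |d| 0.152
```

Emit:
arm_command:
  motion: [-0.02,-0.02,-0.05,0,0,-0.05,1,-0.06,-0.055,-0.052,0,0,-0.12,1,-0.1,-0.09,-0.052,0,0,-0.2,1,-0.14,-0.125,-0.052,0,0,-0.28,1,-0.18,-0.16,-0.052,0,0,-0.36,1,-0.22,-0.196,-0.052,0,0,-0.43,1,-0.26,-0.232,-0.052,0,0,-0.5,1,-0.3,-0.268,-0.052,0,0,-0.58,1,-0.34,-0.303,-0.052,0,0,-0.65,1,-0.38,-0.339,-0.052,0,0,-0.72,1]

```text
time_s: 1.45
position: [0.4061, -0.0994, 0.3004]
tool_rot: [3.141, -0.001, -0.467]
wrist_force: [0.5, -0.2, -0.2]
width: 0.999
```

```bash
python3 - <<'E'
from h import *
h=bay(.004,-.038);hy=np.degrees(BY)
legs([(*h,.30,hy),(*h,.148,hy)])
E
```

```text
t 1.4 pos [ 0.4061 -0.0994  0.3004] rpy [ 3.141e+00 -1.000e-03 -4.670e-01] F [ 0.5 -0.2 -0.2] w 0.999
-> [  0.483   0.112   0.3   -10.6  ] shift [-0.0262 -0.2235  0.0004] rz -0.2819 |d| 0.225
-> [  0.483   0.112   0.148 -10.6  ] shift [ 0.    -0.     0.152] rz -0.0 |d| 0.152
```

Emit:
arm_command:
  motion: [-0.006,-0.05,0,0,0,-0.07,1,-0.013,-0.11,0,0,0,-0.14,1,-0.02,-0.17,0,0,0,-0.21,1,-0.026,-0.223,0,0,0,-0.282,1,-0.026,-0.223,0,0,0,-0.282,1,-0.026,-0.223,0,0,0,-0.282,1]

```text
time_s: 2.2
position: [0.4834, 0.1091, 0.3]
tool_rot: [3.141, 0.001, -0.188]
wrist_force: [-0.0, -0.3, 0.1]
width: 1.0
```

Emit:
arm_command:
  motion: [0,0,0.05,0,0,0,1,0,0,0.1,0,0,0,1,0,0,0.135,0,0,0,1,0,0,0.152,0,0,0,1,0,0,0.152,0,0,0,0,0,0,0.152,0,0,0,0,0,0,0.152,0,0,0,0,0,0,0.152,0,0,0,0,0,0,0.152,0,0,0,0,0,0,0.152,0,0,0,0]

```text
time_s: 3.45
position: [0.4843, 0.1096, 0.1494]
tool_rot: [-3.141, -0.002, -0.187]
wrist_force: [-1.0, -1.9, 6.2]
width: 0.201
```

```bash
python3 - <<'E'
from h import *
legs([]); print(tobay(r.observe()["position"]))
f=grab("top");save(f,"c3",(170,150,330,270),4)
E
```

```text
t 3.5 pos [0.4843 0.1096 0.1494] rpy [-3.141e+00 -2.000e-03 -1.870e-01] F [-1.  -1.9  6.2] w 0.201
[ 0.00544359 -0.04015078]
```

View pics/c3.png

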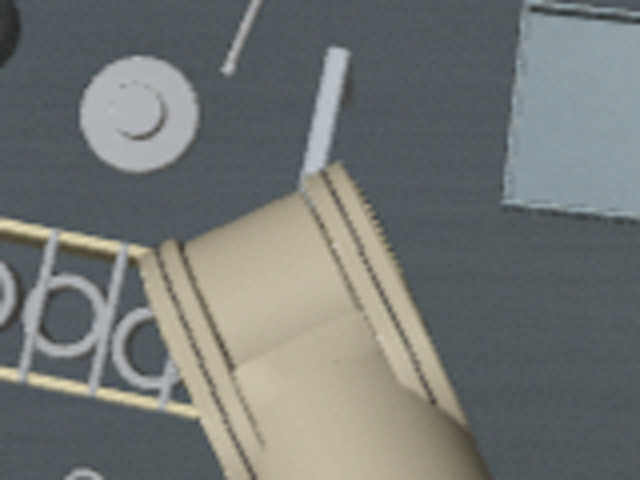

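The arm hides the handle, but the width of 17 mm matches an 18 mm post, so it is gripped. Sliding the door open.

Emit:
arm_command:
  motion: [0.01,0,0,0,0,0,0,0.025,0,0,0,0,0,0,0.04,0,0,0,0,0,0,0.055,0,0,0,0,0,0,0.07,0,0,0,0,0,0,0.085,0,0,0,0,0,0,0.097,0,0,0,0,0,0,0.104,0,0,0,0,0,0,0.106,0,0,0,0,0,0,0.106,0,0,0,0,0,0]

```text
time_s: 4.75
position: [0.5816, 0.0913, 0.1493]
tool_rot: [3.136, 0.012, -0.184]
wrist_force: [-44.5, -3.9, 34.0]
width: 0.204
```

Emit:
arm_command:
  motion: [0,0,0,0,0,0,0,0,0,0,0,0,0,0,0,0,0,0,0,0,0]

```text
time_s: 5.12
position: [0.5816, 0.0913, 0.1493]
tool_rot: [3.137, 0.011, -0.184]
wrist_force: [-43.4, -3.7, 33.0]
width: 0.202
```

```bash
python3 - <<'E'
from h import *
legs([]); print(tobay(r.observe()["position"]))
E
```

```text
t 5.1 pos [0.5816 0.0913 0.1493] rpy [ 3.137  0.011 -0.184] F [-43.4  -3.7  33. ] w 0.202
[ 0.10452599 -0.04026144]
```

Emit:
arm_command:
  motion: [-0.004,0,0,0,0,0,0,-0.004,0,0,0,0,0,1,-0.004,0,0,0,0,0,1,-0.004,0,0,0,0,0,1,-0.004,0,0,0,0,0,1,-0.004,0,-0.05,0,0,0,1,-0.004,0,-0.1,0,0,0,1,-0.004,0,-0.15,0,0,0,1,-0.004,0,-0.15,0,0,0,1]

```text
time_s: 6.25
position: [0.5852, 0.0915, 0.3025]
tool_rot: [-3.139, -0.006, -0.187]
wrist_force: [0.2, -0.0, -0.6]
width: 1.003
```

```bash
python3 - <<'E'
from h import *
legs([(.392,-.344,.25,-97),(.392,-.344,.11,-97)])
E
```

```text
t 6.2 pos [0.5852 0.0915 0.3025] rpy [-3.139 -0.006 -0.187] F [ 0.2 -0.  -0.6] w 1.003
-> [  0.392  -0.344   0.25  -97.   ] shift [-0.1088  0.4638  0.0525] rz 1.506 |d| 0.479
-> [  0.392  -0.344   0.11  -97.   ] shift [-0.    0.    0.14] rz -0.0 |d| 0.14
```

Emit:
arm_command:
  motion: [-0.011,0.046,0,0,0,0.15,1,-0.022,0.093,0,0,0,0.3,1,-0.033,0.139,0,0,0,0.45,1,-0.044,0.186,0.01,0,0,0.6,1,-0.054,0.232,0.02,0,0,0.75,1,-0.065,0.278,0.03,0,0,0.9,1,-0.076,0.325,0.04,0,0,1.05,1,-0.087,0.371,0.045,0,0,1.2,1,-0.098,0.417,0.05,0,0,1.35,1,-0.109,0.464,0.0525,0,0,1.506,1]

```text
time_s: 7.5
position: [0.3892, -0.3461, 0.2448]
tool_rot: [3.141, 0.0, -1.698]
wrist_force: [1.4, 0.3, -0.8]
width: 1.002
```

```bash
python3 - <<'E'
from h import *
legs([(.392,-.344,.11,-97)])
f=grab("side");save(f,"c4",(200,140,380,260),4.4)
E
```

```text
t 7.5 pos [ 0.3892 -0.3461  0.2448] rpy [ 3.141  0.    -1.698] F [ 1.4  0.3 -0.8] w 1.002
-> [  0.392  -0.344   0.11  -97.   ] shift [-0.0024 -0.0025  0.1348] rz -0.005 |d| 0.135
```

View pics/c4.png

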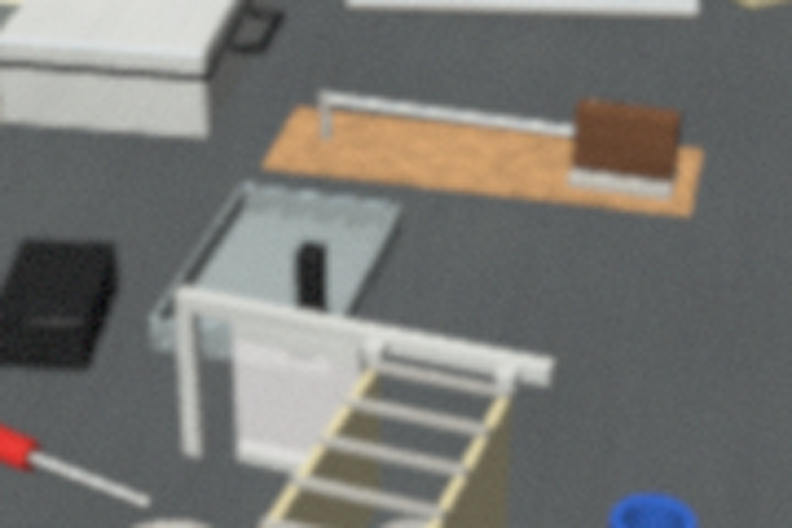

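Door open: panel left of the mouth and handle at (312,275) in the crop. The hook stands as first measured, prong foot at (326,137). Descending on the grip.

Emit:
arm_command:
  motion: [-0.0024,-0.0025,0.04,0,0,-0.005,1,-0.0024,-0.0025,0.09,0,0,-0.005,1,-0.0024,-0.0025,0.14,0,0,-0.005,1,-0.0024,-0.0025,0.175,0,0,-0.005,1,-0.0024,-0.0025,0.198,0,0,-0.005,1,-0.0024,-0.0025,0.198,0,0,-0.005,1]

```text
time_s: 8.3
position: [0.3919, -0.3417, 0.0458]
tool_rot: [3.138, 0.003, -1.687]
wrist_force: [-0.1, 0.1, 0.6]
width: 1.004
```

Emit:
arm_command:
  motion: [0,0,0,0,0,0,0.35,0,0,0,0,0,0,0,0,0,0,0,0,0,0,0,0,0,0,0,0,0,0,0,0,0,0,0,0,0,0,0,0,0,0,0]

```text
time_s: 9.05
position: [0.3934, -0.3433, 0.0485]
tool_rot: [-3.141, -0.001, -1.688]
wrist_force: [-1.3, 0.0, 6.4]
width: 0.251
```

Emit:
arm_command:
  motion: [0,0,-0.01,0,0,0,0,0,0,-0.03,0,0,0,0,0,0,-0.06,0,0,0,0,0,0,-0.09,0,0,0,0,0,0,-0.11,0,0,0,0,0,0,-0.11,0,0,0,0]

```text
time_s: 9.8
position: [0.3936, -0.3433, 0.1592]
tool_rot: [-3.14, -0.002, -1.688]
wrist_force: [-0.5, -1.2, -4.0]
width: 0.25
```

```bash
python3 - <<'E'
from h import *
legs([])
f=grab("top");save(f,"c5",(300,130,450,290),3.5)
f=grab("side")
u,v=200+326/4.4-.4,140+137/4.4-.4;print("prong side est (before lift)",w(f,u,v,.003))
save(f,"c6",(200,100,380,235),4.4)
E
```

```text
t 9.8 pos [ 0.3936 -0.3433  0.1592] rpy [-3.140e+00 -2.000e-03 -1.688e+00] F [-0.5 -1.2 -4. ] w 0.25
prong side est (before lift) [ 0.6634322  -0.38299966  0.003     ]
```

View pics/c6.png

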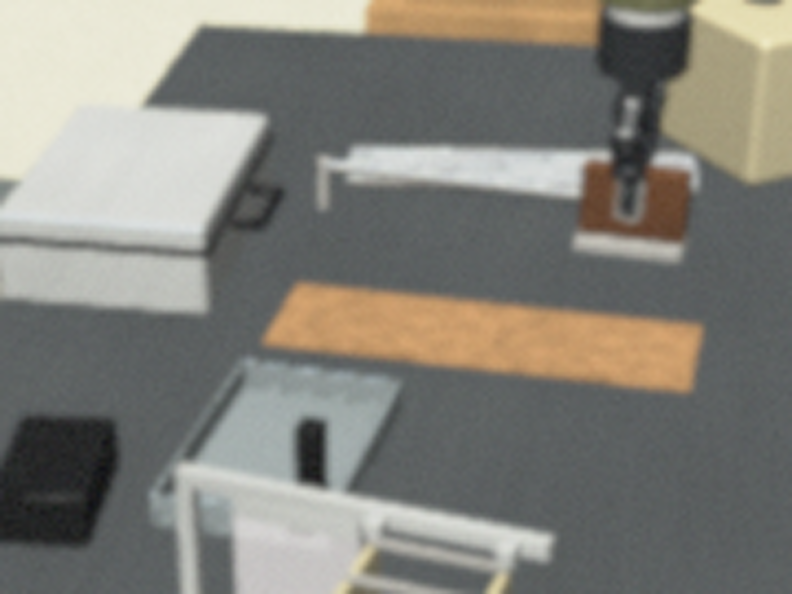

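View pics/c5.png

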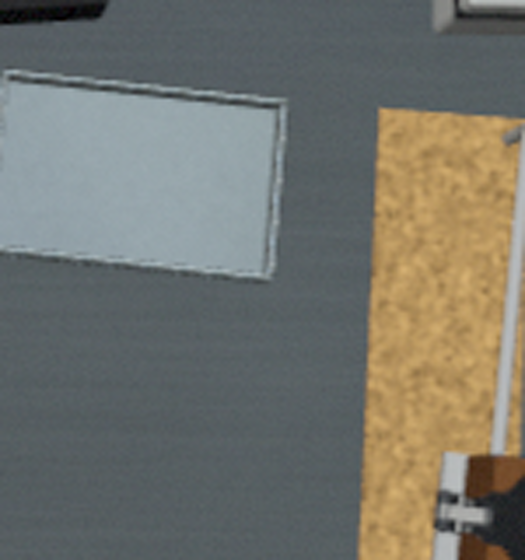

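Hook lifted level: prong tip at (322,208) in the side crop and (512,136) in the top crop, mat empty.

```bash
cat >> h.py <<'E'
def tri(ft,pt,fs,ps):
    A=[];B=[]
    for f,(u,v) in((ft,pt),(fs,ps)):
        fl=K(f);T=np.array(f["world_from_camera"]);d=T[:3,:3]@np.array([(u-f["cx"])/fl,-(v-f["cy"])/fl,-1]);d/=np.linalg.norm(d)
        P=np.eye(3)-np.outer(d,d);A.append(P);B.append(P@T[:3,3])
    return np.linalg.solve(sum(A),sum(B))
E
python3 - <<'E'
from h import *
ft=grab("top");fs=grab("side")
X=tri(ft,(300+512/3.5-.4,130+136/3.5-.4),fs,(200+322/4.4-.4,100+208/4.4-.4))
X2=tri(ft,(300+524/3.5-.4,130+125/3.5-.4),fs,(200+322/4.4-.4,100+157/4.4-.4))
o=r.observe();d=X-o["position"];a=o["tool_rot"][2]
print("tip",X,"rodtop",X2,d,np.hypot(d[0],d[1]),np.degrees(np.arctan2(d[1],d[0])),"tool yaw+90",np.degrees(a)+90)
y=-9.8
legs([(*bay(0,-.43),.165,y),(*bay(-.009,-.30),.0925,y),(*bay(-.009,.074-.273),.0925,y),(*bay(-.009,.074-.273),.0525,y)])
E
```

```text
tip [ 0.6673771  -0.38299077  0.10809535] rodtop [ 0.66433381 -0.37123824  0.16199596] [ 0.27487956 -0.04055632 -0.04846193] 0.2778553316073679 -8.392991412722147 tool yaw+90 -6.710716534510965
t 10.0 pos [ 0.3925 -0.3424  0.1566] rpy [ 3.140e+00  1.000e-03 -1.688e+00] F [ 0.5 -0.2 -3.9] w 0.249
-> [ 0.407 -0.273  0.165 -9.8  ] shift [-0.0711 -0.0064 -0.0084] rz -1.5169 |d| 0.072
-> [ 0.422 -0.143  0.092 -9.8  ] shift [-0.0072 -0.1301  0.0725] rz -0.0 |d| 0.149
-> [ 0.441 -0.044  0.092 -9.8  ] shift [ 0.0014 -0.101  -0.    ] rz -0.0 |d| 0.101
-> [ 0.441 -0.044  0.052 -9.8  ] shift [ 0.   -0.    0.04] rz -0.0 |d| 0.04
```

Emit:
arm_command:
  motion: [-0.007,0,-0.008,0,0,-0.11,0,-0.014,0,-0.008,0,0,-0.26,0,-0.021,0,-0.008,0,0,-0.42,0,-0.029,0,-0.008,0,0,-0.58,0,-0.036,-0.001,-0.008,0,0,-0.74,0,-0.043,-0.002,-0.008,0,0,-0.9,0,-0.05,-0.003,-0.008,0,0,-1.06,0,-0.057,-0.004,-0.008,0,0,-1.22,0,-0.064,-0.005,-0.008,0,0,-1.38,0,-0.071,-0.006,-0.008,0,0,-1.517,0]

```text
time_s: 11.25
position: [0.407, -0.2726, 0.1649]
tool_rot: [-3.141, 0.001, -0.166]
wrist_force: [0.5, 1.1, -3.6]
width: 0.25
```

Emit:
arm_command:
  motion: [0,0,0,0,0,0,0,0,0,0.01,0,0,0,0,0,0,0.03,0,0,0,0,-0.001,-0.01,0.05,0,0,0,0,-0.002,-0.03,0.065,0,0,0,0,-0.004,-0.06,0.0725,0,0,0,0,-0.006,-0.09,0.0725,0,0,0,0,-0.007,-0.115,0.0725,0,0,0,0,-0.007,-0.13,0.0725,0,0,0,0,-0.007,-0.13,0.0725,0,0,0,0]

```text
time_s: 12.5
position: [0.4227, -0.1435, 0.093]
tool_rot: [-3.142, 0.0, -0.171]
wrist_force: [0.2, 0.1, -3.7]
width: 0.252
```

```bash
python3 - <<'E'
from h import *
y=-9.8
legs([(*bay(-.009,.074-.273),.0925,y),(*bay(-.009,.074-.273),.0525,y)]);print(tobay(r.observe()["position"]))
ft=grab("top");save(ft,"c7",(130,155,330,305),4)
E
```

```text
t 12.5 pos [ 0.4227 -0.1435  0.093 ] rpy [-3.142  0.    -0.171] F [ 0.2  0.1 -3.7] w 0.252
-> [ 0.441 -0.044  0.092 -9.8  ] shift [ 0.001  -0.1012  0.0005] rz 0.0003 |d| 0.101
-> [ 0.441 -0.044  0.052 -9.8  ] shift [ 0.   -0.    0.04] rz -0.0 |d| 0.04
[-0.0085557  -0.30024967]
```

View pics/c7.png

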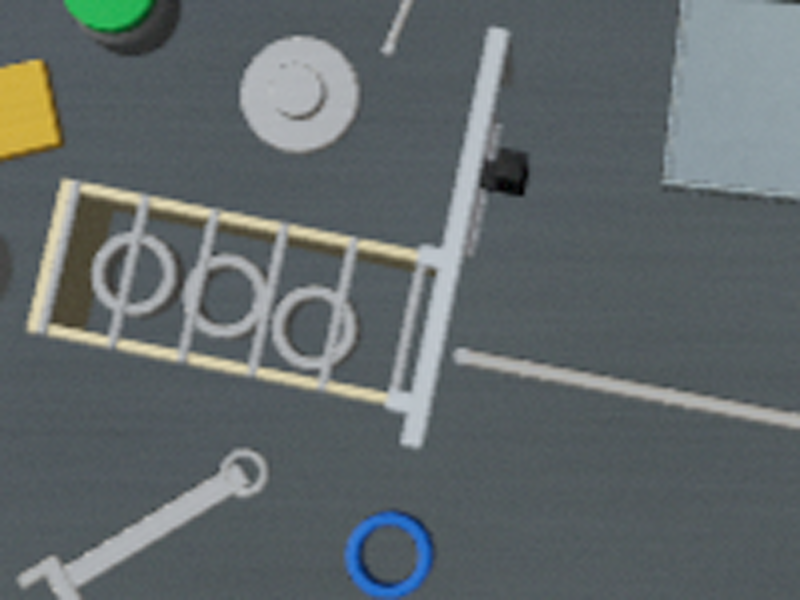

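Rod end at (460,355), pointing at the nearest sleeve (314,326). The sleeves haven't moved.

```bash
python3 - <<'E'
from h import *
f=grab("top")
c=lambda u,v,z:tobay(w(f,130+u/4-.4,155+v/4-.4,z))
print("rod end",c(459,355,.091),"rod far",c(800,423,.091),"A",c(314,326,.035),"B",c(226,295,.035),"C",c(134,273,.035),"handle",c(510,170,.17),"tcp",tobay(r.observe()["position"]))
E
```

```text
rod end [-0.00945218 -0.02636037] rod far [-0.0087656  -0.24523257] A [-0.00824426  0.07479049] B [0.00025839 0.13610587] C [0.00243154 0.19883019] handle [ 0.10205371 -0.03841567] tcp [-0.00848816 -0.3016193 ]
```

Emit:
arm_command:
  motion: [0,-0.02,0,0,0,0,0,0,-0.045,0,0,0,0,0,0,-0.07,0,0,0,0,0,0,-0.09,0,0,0,0,0,0.001,-0.102,0,0,0,0,0,0.001,-0.102,0,0,0,0,0,0.001,-0.102,0.015,0,0,0,0,0.001,-0.102,0.03,0,0,0,0,0.001,-0.102,0.04,0,0,0,0,0.001,-0.102,0.04,0,0,0,0]

```text
time_s: 13.85
position: [0.4402, -0.0434, 0.0522]
tool_rot: [-3.141, 0.002, -0.171]
wrist_force: [0.4, 0.2, -3.1]
width: 0.247
```

```bash
python3 - <<'E'
from h import *
legs([]);print(tobay(r.observe()["position"]))
E
```

```text
t 13.8 pos [ 0.4402 -0.0434  0.0522] rpy [-3.141e+00  2.000e-03 -1.710e-01] F [ 0.4  0.2 -3.1] w 0.247
[-0.00968947 -0.19871302]
```

Emit:
arm_command:
  motion: [0,0.006,0,0,0,0,0,0,0.016,0,0,0,0,0,0,0.03,0,0,0,0,0,0,0.046,0,0,0,0,0,0,0.062,0,0,0,0,0,0,0.078,0,0,0,0,0,0,0.094,0,0,0,0,0,0,0.11,0,0,0,0,0,0,0.122,0,0,0,0,0,0,0.13,0,0,0,0]

```text
invalid input at $.motion: expected a multiple of 7 numbers
```

Emit:
arm_command:
  motion: [0,0.014,0,0,0,0,0,0,0.03,0,0,0,0,0,0,0.046,0,0,0,0,0,0,0.062,0,0,0,0,0,0,0.078,0,0,0,0,0,0,0.092,0,0,0,0,0,0.004,0.1,0,0,0,0,0,0.014,0.104,0,0,0,0,0,0.028,0.106,0,0,0,0,0,0.042,0.106,0,0,0,0,0]

```text
time_s: 15.1
position: [0.4654, -0.1552, 0.0532]
tool_rot: [3.142, 0.0, -0.17]
wrist_force: [-1.7, 1.0, -3.0]
width: 0.25
```

Emit:
arm_command:
  motion: [0.014,0,0,0,0,0,0,0.028,0,0,0,0,0,0,0.042,0,0,0,0,0,0,0.054,0,0,0,0,0,0,0.062,0,0,0,0,0,0,0.062,0,0,0,0,0,0,0.052,0,0,0,0,0,0,0.052,0,-0.015,0,0,0,0,0.052,0,-0.04,0,0,0,0,0.052,0,-0.042,0,0,0,0]

```text
time_s: 16.35
position: [0.517, -0.1643, 0.098]
tool_rot: [3.141, -0.005, -0.171]
wrist_force: [0.0, 0.7, -3.9]
width: 0.25
```

```bash
python3 - <<'E'
from h import *
legs([]);print(tobay(r.observe()["position"]))
ft=grab("top");save(ft,"c8",(130,155,330,305),4)
E
```

```text
t 16.4 pos [ 0.517  -0.1643  0.098 ] rpy [ 3.141 -0.005 -0.171] F [ 0.   0.7 -3.9] w 0.25
[ 0.08801518 -0.30340151]
```

View pics/c8.png

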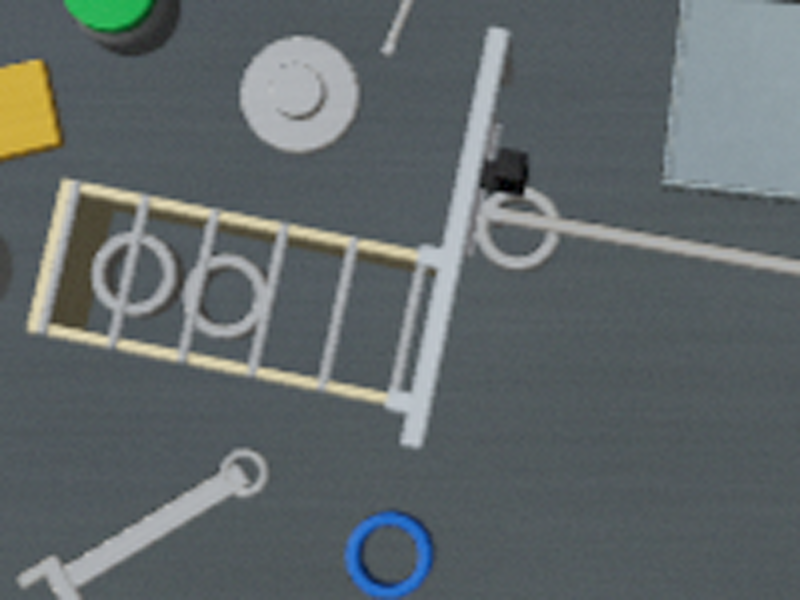

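The first pull call was refused (wrong number count), so sleeve A came out shorter, to (517,228) near the handle. B (226,295) and C (134,273) are untouched. Lowering straight back into its bore and pulling it clear.

Emit:
arm_command:
  motion: [0,0,0.02,0,0,0,0,0,0,0.042,0,0,0,0,0,0,0.042,0,0,0,0,0,0.008,0.042,0,0,0,0,0,0.022,0.042,0,0,0,0,0,0.038,0.042,0,0,0,0,0,0.054,0.042,0,0,0,0,0,0.07,0.042,0,0,0,0,0,0.086,0.042,0,0,0,0,0,0.095,0.042,0,0,0,0]

```text
time_s: 17.65
position: [0.499, -0.2588, 0.0532]
tool_rot: [3.142, 0.0, -0.172]
wrist_force: [0.7, 2.3, -3.3]
width: 0.249
```

Emit:
arm_command:
  motion: [0,0.006,0,0,0,0,0,0,0.006,0,0,0,0,0,0,-0.004,0,0,0,0,0,0,-0.004,-0.02,0,0,0,0,0,-0.004,-0.042,0,0,0,0,0,-0.004,-0.042,0,0,0,0]

```text
time_s: 18.4
position: [0.5016, -0.254, 0.0981]
tool_rot: [3.14, -0.004, -0.17]
wrist_force: [-0.2, 1.4, -3.5]
width: 0.248
```

```bash
python3 - <<'E'
from h import *
ft=grab("top")
im=np.array(ft["pixels"],dtype=np.uint8)
c=lambda u,v,z:tobay(w(ft,130+u/4-.4,155+v/4-.4,z))
y=-9.8
legs([(*bay(0.001,-.35),.0945,y),(*bay(0.001,.134-.273),.0935,y),(*bay(0.001,.134-.273),.0525,y)]);print(tobay(r.observe()["position"]))
# ring detector: bright grey annulus template at z=.035
g=cv2.cvtColor(im,cv2.COLOR_BGR2GRAY).astype(np.float32)
fl=K(ft);s=fl/1.25;R=int(.028*s)+3
t=np.zeros((2*R+1,2*R+1),np.float32);yy,xx=np.mgrid[-R:R+1,-R:R+1];d=np.hypot(xx,yy)/s
t[(d<.028)&(d>.02)]=1
m=cv2.matchTemplate(g,t,cv2.TM_CCOEFF_NORMED)
for _ in range(6):
    _,v,_,(x,y0)=cv2.minMaxLoc(m);m[max(0,y0-8):y0+9,max(0,x-8):x+9]=-1
    X=w(ft,x+R,y0+R,.035);print(round(v,2),(x+R,y0+R),im[y0+R,x+R],np.round(X,3),tobay(X).round(4))
E
```

```text
t 18.4 pos [ 0.5007 -0.2538  0.0966] rpy [ 3.14e+00 -2.00e-03 -1.71e-01] F [ 0.   0.1 -3.3] w 0.251
-> [ 0.423 -0.194  0.094 -9.8  ] shift [-0.0868 -0.0456  0.0021] rz 0.0003 |d| 0.098
-> [ 0.462  0.013  0.094 -9.8  ] shift [ 0.0029 -0.211   0.001 ] rz -0.0 |d| 0.211
-> [ 0.462  0.013  0.052 -9.8  ] shift [ 0.    -0.     0.041] rz -0.0 |d| 0.041
[ 0.08848717 -0.39434148]
0.82 (286, 217) [99 96 93] [0.546 0.02  0.035] [ 0.0824 -0.1171]
0.74 (163, 223) [126 124 120] [0.525 0.345 0.035] [0.002 0.199]
0.66 (186, 228) [99 93 85] [0.513 0.284 0.035] [0.0011 0.1366]
0.48 (156, 151) [ 88 178  37] [0.719 0.372 0.035] [0.1878 0.2609]
0.48 (226, 294) [95 92 84] [0.342 0.174 0.035] [-0.1465 -0.0031]
0.44 (383, 232) [ 43  76 114] [ 0.51  -0.238  0.035] [ 0.0944 -0.3774]
```

Detector agrees with the picture: A at bay (82,-117) mm, B (1,137), C (2,199). Going for B.

Emit:
arm_command:
  motion: [-0.02,0,0.002,0,0,0,0,-0.05,-0.01,0.002,0,0,0,0,-0.075,-0.03,0.002,0,0,0,0,-0.087,-0.046,0.002,0,0,0,0,-0.087,-0.046,0.002,0,0,0,0,-0.086,-0.07,0.002,0,0,0,0,-0.086,-0.1,0.003,0,0,0,0,-0.085,-0.13,0.003,0,0,0,0,-0.085,-0.16,0.003,0,0,0,0,-0.084,-0.19,0.003,0,0,0,0]

```text
time_s: 19.7
position: [0.4506, -0.0514, 0.0924]
tool_rot: [-3.141, -0.001, -0.171]
wrist_force: [1.2, 0.5, -3.9]
width: 0.247
```

```bash
cat >> h.py <<'E'
def rings(n=4):
    ft=grab("top");im=np.array(ft["pixels"],dtype=np.uint8)
    g=cv2.cvtColor(im,cv2.COLOR_BGR2GRAY).astype(np.float32)
    s=K(ft)/1.25;R=int(.028*s)+3
    t=np.zeros((2*R+1,2*R+1),np.float32);yy,xx=np.mgrid[-R:R+1,-R:R+1];d=np.hypot(xx,yy)/s
    t[(d<.028)&(d>.02)]=1
    m=cv2.matchTemplate(g,t,cv2.TM_CCOEFF_NORMED)
    for _ in range(n):
        _,v,_,(x,y0)=cv2.minMaxLoc(m)
        if 0<x<m.shape[1]-1 and 0<y0<m.shape[0]-1:
            q=lambda a,b,c:(a-c)/(2*(a-2*b+c))
            dx=q(m[y0,x-1],v,m[y0,x+1]);dy=q(m[y0-1,x],v,m[y0+1,x])
        else: dx=dy=0
        if not(abs(dx)<1 and abs(dy)<1): dx=dy=0
        m[max(0,y0-8):y0+9,max(0,x-8):x+9]=-1
        X=w(ft,x+R+dx,y0+R+dy,.035);print(round(v,2),(x+R,y0+R),np.round(X,4),"bay",tobay(X).round(4))
    return ft
E
python3 - <<'E'
from h import *
rings(3);y=-9.8
legs([(*bay(0.001,.134-.273),.0935,y),(*bay(0.001,.134-.273),.0525,y)]);print(tobay(r.observe()["position"]))
E
```

```text
0.94 (286, 217) [0.5454 0.0194 0.035 ] bay [ 0.0821 -0.1176]
0.74 (163, 223) [0.5252 0.346  0.035 ] bay [0.0022 0.1998]
0.66 (186, 228) [0.5112 0.2841 0.035 ] bay [-0.0002  0.1363]
t 19.8 pos [ 0.4514 -0.0471  0.0927] rpy [-3.139e+00 -2.000e-03 -1.670e-01] F [ 0.2  6.1 -3.4] w 0.251
-> [ 0.462  0.013  0.094 -9.8  ] shift [ 0.0001 -0.0612 -0.0008] rz 0.0038 |d| 0.061
-> [ 0.462  0.013  0.052 -9.8  ] shift [ 0.    -0.     0.041] rz -0.0 |d| 0.041
[ 0.00196491 -0.20023394]
```

Emit:
arm_command:
  motion: [0,0,0,0,0,0,0,0,-0.015,0,0,0,0,0,0,-0.03,0,0,0,0,0,0,-0.045,0,0,0,0,0,0,-0.056,0,0,0,0,0,0,-0.06,0,0,0,0,0,0,-0.06,0,0,0,0,0]

```text
time_s: 20.62
position: [0.4598, 0.007, 0.0922]
tool_rot: [3.141, 0.0, -0.171]
wrist_force: [-0.4, -0.4, -3.5]
width: 0.252
```

Emit:
arm_command:
  motion: [0,0,0.015,0,0,0,0,0,0,0.03,0,0,0,0,0,0,0.04,0,0,0,0,0,0,0.04,0,0,0,0]

```text
time_s: 21.12
position: [0.4591, 0.0071, 0.0512]
tool_rot: [-3.141, 0.002, -0.171]
wrist_force: [-0.2, 0.1, -2.5]
width: 0.253
```

```bash
python3 - <<'E'
from h import *
legs([]);print(tobay(r.observe()["position"]))
E
```

```text
t 21.1 pos [0.4591 0.0071 0.0512] rpy [-3.141e+00  2.000e-03 -1.710e-01] F [-0.2  0.1 -2.5] w 0.253
[-0.00046018 -0.14556186]
```

Emit:
arm_command:
  motion: [0,0.006,0,0,0,0,0,0,0.016,0,0,0,0,0,0,0.03,0,0,0,0,0,0,0.046,0,0,0,0,0,0,0.062,0,0,0,0,0,0,0.078,0,0,0,0,0,0,0.094,0,0,0,0,0,0,0.11,0,0,0,0,0,0,0.124,0,0,0,0,0,0,0.136,0,0,0,0,0]

```text
time_s: 22.38
position: [0.4365, -0.128, 0.0524]
tool_rot: [3.141, -0.0, -0.172]
wrist_force: [0.8, 0.9, -4.1]
width: 0.246
```

Emit:
arm_command:
  motion: [0,0.014,0,0,0,0,0,0,0.03,0,0,0,0,0,0,0.046,0,0,0,0,0,0,0.06,0,0,0,0,0,-0.004,0.072,0,0,0,0,0,-0.012,0.082,0,0,0,0,0,-0.024,0.09,0,0,0,0,0,-0.038,0.096,0,0,0,0,0,-0.052,0.098,0,0,0,0,0,-0.066,0.098,0,0,0,0,0]

```text
time_s: 23.62
position: [0.354, -0.2123, 0.0524]
tool_rot: [3.141, -0.0, -0.171]
wrist_force: [2.0, 0.1, -2.9]
width: 0.25
```

Emit:
arm_command:
  motion: [-0.01,0,0,0,0,0,0,-0.02,0,0,0,0,0,0,-0.02,0,0,0,0,0,0,-0.01,-0.006,0,0,0,0,0,-0.01,-0.006,-0.02,0,0,0,0,-0.01,-0.006,-0.042,0,0,0,0,-0.01,-0.006,-0.042,0,0,0,0]

```text
time_s: 24.5
position: [0.3478, -0.2049, 0.0953]
tool_rot: [3.14, -0.003, -0.17]
wrist_force: [0.3, -0.1, -4.2]
width: 0.25
```

```bash
python3 - <<'E'
from h import *
rings(5);y=-9.8
legs([(*bay(0.001,-.35),.0935,y),(*bay(0.001,.195-.273),.0935,y)]);print(tobay(r.observe()["position"]))
E
```

```text
0.94 (286, 217) [0.5454 0.0194 0.035 ] bay [ 0.0821 -0.1176]
0.76 (163, 223) [0.5252 0.3459 0.035 ] bay [0.0022 0.1996]
0.72 (269, 274) [0.3939 0.0614 0.035 ] bay [-0.0745 -0.1042]
0.49 (156, 151) [0.7196 0.3717 0.035 ] bay [0.1885 0.2607]
0.47 (226, 294) [0.3422 0.1748 0.035 ] bay [-0.1462 -0.0022]
t 24.6 pos [ 0.347  -0.2047  0.0943] rpy [ 3.141e+00 -1.000e-03 -1.700e-01] F [-0.3  0.  -4.3] w 0.249
-> [ 0.423 -0.194  0.094 -9.8  ] shift [ 0.073  -0.0233  0.0008] rz 0.0009 |d| 0.077
-> [ 0.473  0.073  0.094 -9.8  ] shift [ 0.0038 -0.272  -0.    ] rz -0.0 |d| 0.272
[-0.07165251 -0.37434033]
```

Emit:
arm_command:
  motion: [0.025,0,0,0,0,0,0,0.055,-0.01,0,0,0,0,0,0.073,-0.023,0,0,0,0,0,0.073,-0.023,0,0,0,0,0,0.073,-0.05,0,0,0,0,0,0.074,-0.08,0,0,0,0,0,0.074,-0.11,0,0,0,0,0,0.075,-0.14,0,0,0,0,0,0.075,-0.165,0,0,0,0,0,0.075,-0.18,0,0,0,0,0]

```text
time_s: 25.8
position: [0.4501, -0.0392, 0.0936]
tool_rot: [3.142, 0.001, -0.17]
wrist_force: [0.1, -0.4, -3.0]
width: 0.248
```

Emit:
arm_command:
  motion: [0,-0.02,0,0,0,0,0,0,-0.045,0,0,0,0,0,0.001,-0.07,0,0,0,0,0,0.001,-0.09,0,0,0,0,0,0.001,-0.105,0,0,0,0,0,0.001,-0.111,0,0,0,0,0,0.001,-0.111,0,0,0,0,0]

```text
time_s: 26.68
position: [0.4704, 0.0687, 0.094]
tool_rot: [3.141, 0.001, -0.171]
wrist_force: [-0.6, 0.0, -2.8]
width: 0.246
```

```bash
python3 - <<'E'
from h import *
rings(3)
legs([]);print(tobay(r.observe()["position"]))
E
```

```text
0.67 (163, 223) [0.5251 0.3459 0.035 ] bay [0.0021 0.1996]
0.49 (226, 294) [0.3422 0.1748 0.035 ] bay [-0.1462 -0.0023]
0.48 (156, 151) [0.7195 0.3716 0.035 ] bay [0.1885 0.2606]
t 26.7 pos [0.4704 0.0684 0.094 ] rpy [ 3.141  0.    -0.172] F [ 0.3 -0.4 -3.3] w 0.25
[-0.00061958 -0.08325515]
```

Emit:
arm_command:
  motion: [0,0,0.015,0,0,0,0,0,0,0.03,0,0,0,0,0,0,0.041,0,0,0,0,0,0,0.041,0,0,0,0,0,0.01,0.041,0,0,0,0,0,0.025,0.041,0,0,0,0,0,0.041,0.041,0,0,0,0,0,0.057,0.041,0,0,0,0,0,0.073,0.041,0,0,0,0,0,0.089,0.041,0,0,0,0]

```text
time_s: 27.98
position: [0.4553, -0.0201, 0.0537]
tool_rot: [3.141, -0.001, -0.172]
wrist_force: [-0.5, 2.2, -3.7]
width: 0.251
```

Emit:
arm_command:
  motion: [0,0.016,0,0,0,0,0,0,0.032,0,0,0,0,0,0,0.048,0,0,0,0,0,0,0.064,0,0,0,0,0,0,0.08,0,0,0,0,0,0,0.096,0,0,0,0,0,0,0.112,0,0,0,0,0,0,0.128,0,0,0,0,0,0,0.144,0,0,0,0,0,0,0.16,0,0,0,0,0]

```text
time_s: 29.22
position: [0.428, -0.1772, 0.0533]
tool_rot: [-3.142, 0.0, -0.171]
wrist_force: [1.0, 2.2, -3.2]
width: 0.248
```

Emit:
arm_command:
  motion: [0,0.016,0,0,0,0,0,0,0.032,0,0,0,0,0,0,0.048,0,0,0,0,0,0,0.064,0,0,0,0,0,0,0.08,0,0,0,0,0,0,0.096,0,0,0,0,0,0,0.112,0,0,0,0,0,0,0.126,0,0,0,0,0,0,0.138,0,0,0,0,0,0,0.138,0,0,0,0,0]

```text
time_s: 30.48
position: [0.4044, -0.3135, 0.0533]
tool_rot: [3.141, -0.0, -0.173]
wrist_force: [-0.6, 0.4, -3.2]
width: 0.248
```

Emit:
arm_command:
  motion: [0,-0.006,0,0,0,0,0,0,-0.006,-0.02,0,0,0,0,0,-0.006,-0.05,0,0,0,0,0,-0.006,-0.08,0,0,0,0,0,-0.006,-0.11,0,0,0,0,0,-0.006,-0.11,0,0,0,0]

```text
time_s: 31.22
position: [0.4071, -0.3062, 0.1653]
tool_rot: [3.139, -0.003, -0.17]
wrist_force: [1.4, -0.5, -4.3]
width: 0.25
```

```bash
python3 - <<'E'
from h import *
ft=rings(4)
save(ft,"c9",(130,130,450,330),2.5)
legs([(.393,-.343,.165,-96.7)]);print(tobay(r.observe()["position"]))
E
```

```text
0.94 (286, 217) [0.5454 0.0195 0.035 ] bay [ 0.0821 -0.1176]
0.88 (270, 274) [0.3938 0.0612 0.035 ] bay [-0.0745 -0.1044]
0.86 (305, 253) [ 0.4514 -0.0309  0.035 ] bay [-0.001  -0.1843]
0.49 (156, 151) [0.7196 0.3717 0.035 ] bay [0.1886 0.2607]
t 31.3 pos [ 0.4062 -0.3059  0.1636] rpy [ 3.14e+00 -1.00e-03 -1.70e-01] F [-0.7  0.9 -4.5] w 0.253
-> [  0.393  -0.343   0.165 -96.7  ] shift [-0.0067  0.0388 -0.0014] rz 1.5176 |d| 0.039
[ 0.00513633 -0.46295214]
```

View pics/c9.png

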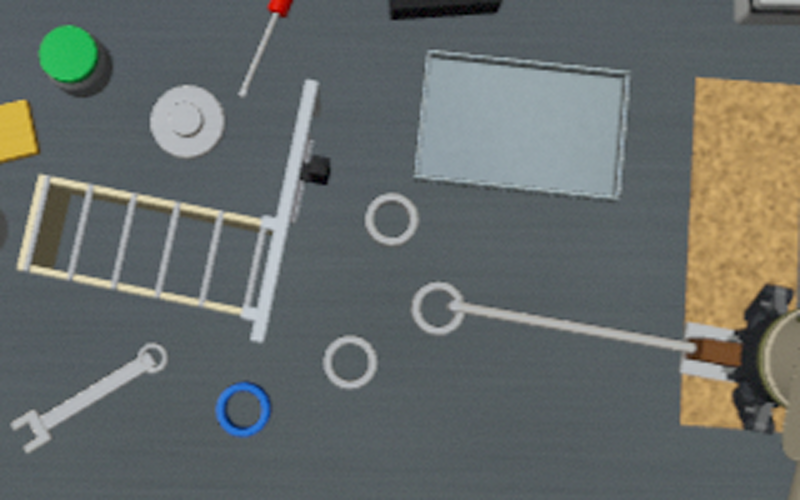

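All three sleeves are out: A at (391,218), C (438,307), B (350,362) in the crop, and the bay is empty. Returning the hook to the mat.

```bash
python3 - <<'E'
from h import *
legs([(.384,-.358,.165,-92.3),(.384,-.358,.0495,-92.3)])
E
```

```text
t 31.3 pos [ 0.4062 -0.3059  0.1636] rpy [ 3.14e+00 -1.00e-03 -1.70e-01] F [-0.7  0.9 -4.5] w 0.253
-> [  0.384  -0.358   0.165 -92.3  ] shift [-0.013   0.0551 -0.0014] rz 1.4408 |d| 0.057
-> [ 3.84e-01 -3.58e-01  5.00e-02 -9.23e+01] shift [-0.      0.      0.1155] rz -0.0 |d| 0.116
```

Emit:
arm_command:
  motion: [-0.001,0.005,0,0,0,0.1,0,-0.002,0.01,0,0,0,0.24,0,-0.004,0.016,0,0,0,0.39,0,-0.005,0.022,0,0,0,0.54,0,-0.006,0.028,0,0,0,0.69,0,-0.008,0.034,0,0,0,0.84,0,-0.009,0.04,0,0,0,0.99,0,-0.01,0.046,0,0,0,1.14,0,-0.012,0.051,0,0,0,1.29,0,-0.013,0.055,0,0,0,1.44,0]

```text
time_s: 32.52
position: [0.3828, -0.3576, 0.1614]
tool_rot: [3.139, 0.002, -1.616]
wrist_force: [0.7, 0.3, -3.8]
width: 0.25
```

```bash
python3 - <<'E'
from h import *
legs([(.384,-.358,.0495,-92.3)])
E
```

```text
t 32.5 pos [ 0.3828 -0.3576  0.1614] rpy [ 3.139e+00  2.000e-03 -1.616e+00] F [ 0.7  0.3 -3.8] w 0.25
-> [ 3.84e-01 -3.58e-01  5.00e-02 -9.23e+01] shift [ 0.0004 -0.0012  0.1119] rz -0.0047 |d| 0.112
```

Emit:
arm_command:
  motion: [0,0,0.02,0,0,0,0,0,0,0.05,0,0,0,0,0,0,0.075,0,0,0,0,0,0,0.095,0,0,0,0,0,0,0.106,0,0,0,0,0,0,0.112,0,0,0,0,0,0,0.112,0,0,0,0]

```text
time_s: 33.4
position: [0.3835, -0.3582, 0.0511]
tool_rot: [3.141, 0.0, -1.611]
wrist_force: [-0.2, 0.3, -3.5]
width: 0.244
```

Emit:
arm_command:
  motion: [0,0,0.002,0,0,0,0,0,0,0.002,0,0,0,0,0,0,0.002,0,0,0,0.45,0,0,0.002,0,0,0,1,0,0,0.002,0,0,0,1,0,0,0.002,0,0,0,1,0,0,-0.02,0,0,0,1,0,0,-0.07,0,0,0,1,0,0,-0.12,0,0,0,1,0,0,-0.15,0,0,0,1]

```text
time_s: 34.65
position: [0.3841, -0.3586, 0.2041]
tool_rot: [-3.139, -0.002, -1.611]
wrist_force: [-0.5, -0.5, 0.1]
width: 0.997
```

```bash
python3 - <<'E'
from h import *
ft=rings(3)
fs=grab("side")
a=cv2.resize(np.array(ft["pixels"],np.uint8)[140:310,330:450],None,fx=3.3,fy=3.3)
b=cv2.resize(np.array(fs["pixels"],np.uint8)[130:215,240:370],None,fx=3,fy=3)
o=np.zeros((600,800,3),np.uint8);o[:a.shape[0],:a.shape[1]]=a[:600];o[:b.shape[0],400:400+b.shape[1]]=b
cv2.imwrite("pics/c10.png",o)
legs([])
E
```

```text
0.94 (305, 253) [ 0.4515 -0.031   0.035 ] bay [-0.0009 -0.1844]
0.94 (286, 217) [0.5454 0.0194 0.035 ] bay [ 0.0821 -0.1176]
0.88 (270, 274) [0.3938 0.0612 0.035 ] bay [-0.0745 -0.1044]
t 34.8 pos [ 0.385  -0.3594  0.205 ] rpy [-3.137 -0.004 -1.611] F [ 0.3 -1.  -0.2] w 1.001
```

View pics/c10.png

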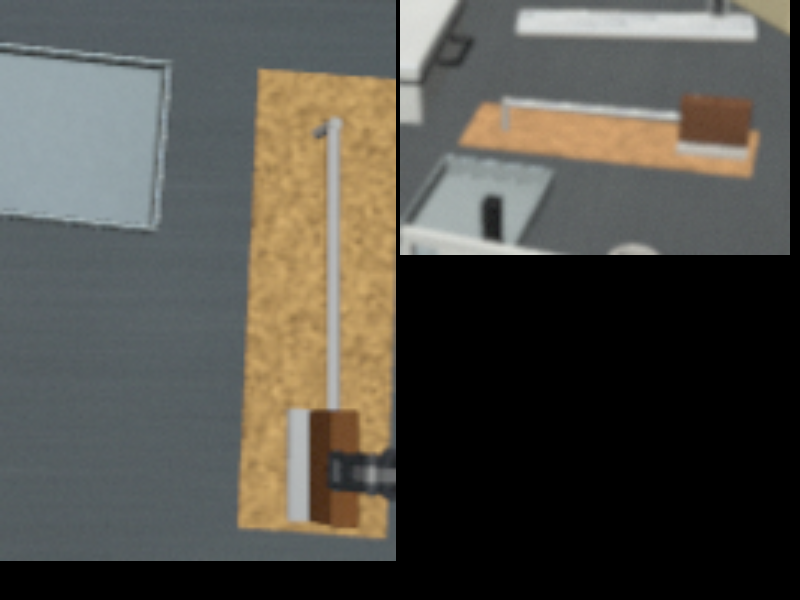

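Hook stands level on foot and prong inside the mat (prong at (318,130), foot left corner at (290,515)). The sleeves haven't moved. On to A.

```bash
python3 - <<'E'
from h import *
Y=-6
T=[(.6436,-.1891),(.6506,-.1215),(.6576,-.0539)]
legs([(.5454,.0194,.16,Y),(.5454,.0194,.024,Y),(.5454,.0194,.13,Y),(*T[0],.13,Y),(*T[0],.030,Y)])
E
```

```text
t 34.8 pos [ 0.385  -0.3594  0.205 ] rpy [-3.137 -0.004 -1.611] F [ 0.3 -1.  -0.2] w 1.001
-> [ 0.545  0.019  0.16  -6.   ] shift [-0.3849 -0.1451  0.045 ] rz -1.5063 |d| 0.414
-> [ 0.545  0.019  0.024 -6.   ] shift [ 0.    -0.     0.136] rz -0.0 |d| 0.136
-> [ 0.545  0.019  0.13  -6.   ] shift [ 0.    -0.    -0.106] rz -0.0 |d| 0.106
-> [ 0.644 -0.189  0.13  -6.   ] shift [ 0.1195  0.1971 -0.    ] rz -0.0 |d| 0.23
-> [ 0.644 -0.189  0.03  -6.   ] shift [ 0.  -0.   0.1] rz -0.0 |d| 0.1
```

Emit:
arm_command:
  motion: [-0.038,-0.015,0.004,0,0,-0.15,1,-0.077,-0.029,0.009,0,0,-0.3,1,-0.115,-0.044,0.013,0,0,-0.45,1,-0.154,-0.058,0.018,0,0,-0.6,1,-0.192,-0.073,0.022,0,0,-0.75,1,-0.231,-0.087,0.027,0,0,-0.9,1,-0.27,-0.102,0.031,0,0,-1.06,1,-0.308,-0.116,0.036,0,0,-1.21,1,-0.347,-0.131,0.04,0,0,-1.36,1,-0.385,-0.145,0.045,0,0,-1.506,1]

```text
time_s: 36.0
position: [0.5441, 0.0218, 0.1556]
tool_rot: [-3.142, 0.0, -0.1]
wrist_force: [0.3, 0.2, -1.2]
width: 0.997
```

Emit:
arm_command:
  motion: [0,0,0,0,0,0,1,0,0,0,0,0,0,1]

```text
time_s: 36.25
position: [0.5435, 0.02, 0.1556]
tool_rot: [3.141, 0.001, -0.106]
wrist_force: [0.9, 0.1, 0.1]
width: 1.0
```

```bash
python3 - <<'E'
from h import *
legs([(.5454,.0194,.024,-6)])
E
```

```text
t 36.2 pos [0.5435 0.02   0.1556] rpy [ 3.141e+00  1.000e-03 -1.060e-01] F [0.9 0.1 0.1] w 1.0
-> [ 0.545  0.019  0.024 -6.   ] shift [0.0019 0.0004 0.1316] rz -0.0014 |d| 0.132
```

Emit:
arm_command:
  motion: [0.002,0,0.04,0,0,0,1,0.002,0,0.085,0,0,0,1,0.002,0,0.115,0,0,0,1,0.002,0,0.13,0,0,0,1,0.002,0,0.13,0,0,0,1,0.002,0,0.13,0,0,0,0.3,0.002,0,0.13,0,0,0,0.3,0.002,0,0.13,0,0,0,0.3,0.002,0,0.13,0,0,0,0.3,0.002,0,0.13,0,0,0,0.3]

```text
time_s: 37.5
position: [0.5465, 0.0203, 0.0281]
tool_rot: [3.141, -0.002, -0.105]
wrist_force: [-6.0, -1.3, 12.8]
width: 0.641
```

Emit:
arm_command:
  motion: [0,0,0,0,0,0,0.3,0,0,-0.01,0,0,0,0.3,0,0,-0.03,0,0,0,0.3,0,0,-0.06,0,0,0,0.3,0,0,-0.09,0,0,0,0.3,0,0,-0.105,0,0,0,0.3,0,0,-0.105,0,0,0,0.3]

```text
time_s: 38.38
position: [0.5465, 0.0203, 0.1324]
tool_rot: [3.141, -0.002, -0.105]
wrist_force: [-0.2, -0.2, -3.2]
width: 0.636
```

```bash
python3 - <<'E'
from h import *
T=[(.6436,-.1891),(.6506,-.1215),(.6576,-.0539)]
legs([(*T[0],.13,-6),(*T[0],.030,-6)])
E
```

```text
t 38.4 pos [0.5465 0.0203 0.1324] rpy [ 3.141e+00 -2.000e-03 -1.050e-01] F [-0.2 -0.2 -3.2] w 0.636
-> [ 0.644 -0.189  0.13  -6.   ] shift [0.1186 0.198  0.0024] rz -0.0005 |d| 0.231
-> [ 0.644 -0.189  0.03  -6.   ] shift [ 0.  -0.   0.1] rz -0.0 |d| 0.1
```

Emit:
arm_command:
  motion: [0.015,0.025,0,0,0,0,0.3,0.037,0.062,0,0,0,0,0.3,0.06,0.1,0,0,0,0,0.3,0.082,0.137,0,0,0,0,0.3,0.104,0.174,0,0,0,0,0.3,0.119,0.198,0,0,0,0,0.3,0.119,0.198,0,0,0,0,0.3,0.119,0.198,0.03,0,0,0,0.3,0.119,0.198,0.06,0,0,0,0.3,0.119,0.198,0.075,0,0,0,0.3]

```text
time_s: 39.62
position: [0.642, -0.1879, 0.0536]
tool_rot: [-3.141, 0.004, -0.104]
wrist_force: [0.1, 0.2, -3.0]
width: 0.638
```

Emit:
arm_command:
  motion: [0,0,0,0,0,0,0.3,0,0,0.01,0,0,0,0.3,0,0,0.018,0,0,0,0.3,0,0,0.022,0,0,0,0.3,0,0,0.022,0,0,0,0.3]

```text
time_s: 40.25
position: [0.6434, -0.189, 0.0341]
tool_rot: [-3.142, 0.0, -0.105]
wrist_force: [-0.1, -0.1, -2.5]
width: 0.636
```

```bash
python3 - <<'E'
from h import *
T=[(.6436,-.1891),(.6506,-.1215),(.6576,-.0539)]
legs([(*T[0],.032,-6)])
E
```

```text
t 40.2 pos [ 0.6434 -0.189   0.0341] rpy [-3.142  0.    -0.105] F [-0.1 -0.1 -2.5] w 0.636
-> [ 0.644 -0.189  0.032 -6.   ] shift [0.0002 0.     0.0021] rz -0.0003 |d| 0.002
```

Emit:
arm_command:
  motion: [0,0,0.002,0,0,0,0.3,0,0,0.002,0,0,0,0.3,0,0,0.002,0,0,0,0.85,0,0,0.002,0,0,0,0.85,0,0,0.002,0,0,0,0.85,0,0,-0.02,0,0,0,0.85,0,0,-0.06,0,0,0,0.85,0,0,-0.1,0,0,0,0.85,0,0,-0.12,0,0,0,0.85]

```text
time_s: 41.38
position: [0.6446, -0.1889, 0.1584]
tool_rot: [3.141, -0.004, -0.105]
wrist_force: [0.4, 0.5, 0.3]
width: 0.853
```

Emit:
arm_command:
  motion: [-0.025,-0.02,0,0,0,0,1,-0.06,-0.048,0,0,0,0,1,-0.1,-0.085,0,0,0,0,1,-0.14,-0.12,0,0,0,0,1,-0.14,-0.12,0,0,0,0,1]

```text
time_s: 42.0
position: [0.5147, -0.052, 0.1547]
tool_rot: [3.14, 0.001, -0.1]
wrist_force: [0.2, -0.5, 0.3]
width: 1.001
```

```bash
python3 - <<'E'
from h import *
rings(3)
legs([(.4515,-.031,.025,-6)])
E
```

```text
0.88 (270, 274) [0.3938 0.0613 0.035 ] bay [-0.0746 -0.1043]
0.72 (305, 253) [ 0.4513 -0.0308  0.035 ] bay [-0.0011 -0.1843]
0.48 (156, 151) [0.7196 0.3716 0.035 ] bay [0.1886 0.2607]
t 42.0 pos [ 0.5161 -0.0541  0.1549] rpy [ 3.14  -0.    -0.103] F [-1.  -1.4  0.3] w 0.999
-> [ 0.452 -0.031  0.025 -6.   ] shift [-0.0666 -0.0164  0.1299] rz 0.002 |d| 0.147
```

Emit:
arm_command:
  motion: [-0.03,-0.008,0,0,0,0,1,-0.06,-0.016,0,0,0,0,1,-0.066,-0.017,0,0,0,0,1,-0.066,-0.017,0,0,0,0,1,-0.066,-0.017,0.03,0,0,0,1,-0.066,-0.017,0.075,0,0,0,1,-0.066,-0.017,0.11,0,0,0,1,-0.066,-0.017,0.129,0,0,0,1,-0.066,-0.017,0.129,0,0,0,1]

```text
time_s: 43.18
position: [0.453, -0.0312, 0.0241]
tool_rot: [-3.14, 0.002, -0.105]
wrist_force: [0.4, 0.1, -0.2]
width: 1.0
```

Emit:
arm_command:
  motion: [0,0,0,0,0,0,0.3,0,0,0,0,0,0,0.3,0,0,0,0,0,0,0.3,0,0,0,0,0,0,0.3,0,0,0,0,0,0,0.3,0,0,-0.01,0,0,0,0.3,0,0,-0.03,0,0,0,0.3,0,0,-0.07,0,0,0,0.3,0,0,-0.105,0,0,0,0.3,0,0,-0.105,0,0,0,0.3]

```text
time_s: 44.42
position: [0.4546, -0.0315, 0.1329]
tool_rot: [3.14, -0.005, -0.105]
wrist_force: [0.7, 0.8, -4.6]
width: 0.642
```

```bash
python3 - <<'E'
from h import *
T=[(.6436,-.1891),(.6506,-.1215),(.6576,-.0539)]
legs([(*T[1],.13,-6),(*T[1],.030,-6)])
E
```

```text
t 44.4 pos [ 0.4546 -0.0315  0.1329] rpy [ 3.14  -0.005 -0.105] F [ 0.7  0.8 -4.6] w 0.642
-> [ 0.651 -0.122  0.13  -6.   ] shift [0.2043 0.0689 0.0029] rz -0.0007 |d| 0.216
-> [ 0.651 -0.122  0.03  -6.   ] shift [ 0.  -0.   0.1] rz -0.0 |d| 0.1
```

Emit:
arm_command:
  motion: [0.025,0.008,0,0,0,0,0.3,0.06,0.02,0,0,0,0,0.3,0.1,0.034,0,0,0,0,0.3,0.14,0.047,0,0,0,0,0.3,0.175,0.059,0,0,0,0,0.3,0.198,0.067,0,0,0,0,0.3,0.204,0.069,0,0,0,0,0.3,0.204,0.069,0,0,0,0,0.3,0.204,0.069,0.03,0,0,0,0.3,0.204,0.069,0.07,0,0,0,0.3]

```text
time_s: 45.68
position: [0.6485, -0.1208, 0.0606]
tool_rot: [3.141, -0.002, -0.104]
wrist_force: [0.1, 0.6, -4.3]
width: 0.641
```

Emit:
arm_command:
  motion: [0,0,0.01,0,0,0,0.3,0,0,0.02,0,0,0,0.3,0,0,0.026,0,0,0,0.3,0,0,0.026,0,0,0,0.3]

```text
time_s: 46.18
position: [0.6488, -0.1212, 0.0348]
tool_rot: [3.141, -0.001, -0.105]
wrist_force: [-0.8, 0.2, -4.5]
width: 0.642
```

```bash
python3 - <<'E'
from h import *
T=[(.6436,-.1891),(.6506,-.1215),(.6576,-.0539)]
legs([(*T[1],.032,-6)])
E
```

```text
t 46.2 pos [ 0.6488 -0.1212  0.0348] rpy [ 3.141e+00 -1.000e-03 -1.050e-01] F [-0.8  0.2 -4.5] w 0.642
-> [ 0.651 -0.122  0.032 -6.   ] shift [0.0018 0.0001 0.0028] rz -0.0003 |d| 0.003
```

Emit:
arm_command:
  motion: [0.001,0,0.003,0,0,0,0.3,0.001,0,0.003,0,0,0,0.3,0.001,0,0.003,0,0,0,0.85,0.001,0,0.003,0,0,0,0.85,0.001,0,0.003,0,0,0,0.85,0,0,-0.02,0,0,0,0.85,0,0,-0.06,0,0,0,0.85,0,0,-0.1,0,0,0,0.85,0,0,-0.12,0,0,0,0.85]

```text
time_s: 47.3
position: [0.6497, -0.1209, 0.1584]
tool_rot: [3.141, -0.004, -0.105]
wrist_force: [0.8, 0.1, 0.0]
width: 0.854
```

Emit:
arm_command:
  motion: [-0.025,-0.016,0,0,0,0,1,-0.06,-0.04,0,0,0,0,1,-0.1,-0.066,0,0,0,0,1,-0.14,-0.093,0,0,0,0,1,-0.18,-0.12,0,0,0,0,1,-0.18,-0.12,0,0,0,0,1]

```text
time_s: 48.05
position: [0.48, 0.0192, 0.1547]
tool_rot: [3.139, 0.0, -0.101]
wrist_force: [0.1, 0.3, 0.8]
width: 1.0
```

```bash
python3 - <<'E'
from h import *
ft=rings(5);save(ft,"c11",(230,140,390,300),3.5)
legs([(.3938,.0613,.15,-6),(.3938,.0613,.025,-6)])
E
```

```text
0.62 (270, 274) [0.3939 0.061  0.035 ] bay [-0.0744 -0.1046]
0.49 (365, 181) [ 0.6466 -0.1921  0.035 ] bay [ 0.2205 -0.3068]
0.49 (156, 151) [0.7195 0.3717 0.035 ] bay [0.1885 0.2607]
0.48 (226, 294) [0.3421 0.1748 0.035 ] bay [-0.1463 -0.0023]
0.42 (131, 182) [0.6329 0.4346 0.035 ] bay [0.0917 0.3066]
t 48.1 pos [0.4815 0.0175 0.1548] rpy [ 3.139e+00 -1.000e-03 -1.030e-01] F [ 0.3 -1.1  0.5] w 1.004
-> [ 0.394  0.061  0.15  -6.   ] shift [-0.0917 -0.0345  0.0048] rz 0.0016 |d| 0.098
-> [ 0.394  0.061  0.025 -6.   ] shift [ 0.    -0.     0.125] rz -0.0 |d| 0.125
```

View pics/c11.png

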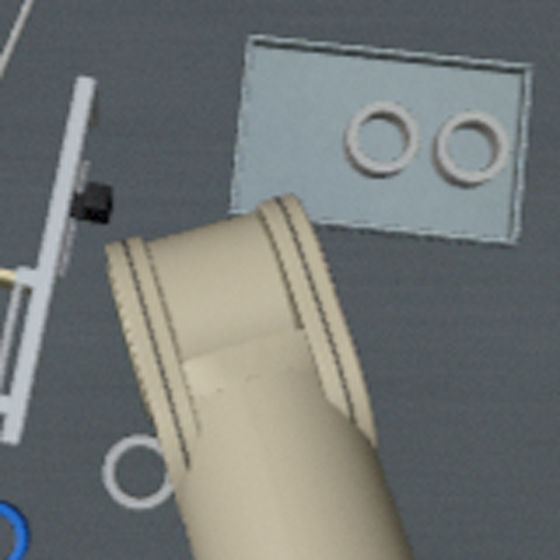

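Both sleeves stand upright in the tray at (381,139) and (471,148), with room left at (300,130). B is still at (138,472).

Emit:
arm_command:
  motion: [-0.03,-0.012,0,0,0,0,1,-0.065,-0.025,0,0,0,0,1,-0.091,-0.035,0,0,0,0,1,-0.091,-0.035,0,0,0,0,1,-0.091,-0.035,0.02,0,0,0,1,-0.091,-0.035,0.06,0,0,0,1,-0.091,-0.035,0.08,0,0,0,1,-0.091,-0.035,0.08,0,0,0,1]

```text
time_s: 49.1
position: [0.3953, 0.0613, 0.0735]
tool_rot: [-3.139, 0.003, -0.105]
wrist_force: [0.4, 0.0, 1.0]
width: 0.997
```

```bash
python3 - <<'E'
from h import *
legs([(.3938,.0612,.025,-6)]);print(r.observe()["joints"].round(2))
E
```

```text
t 49.1 pos [0.3953 0.0613 0.0735] rpy [-3.139e+00  3.000e-03 -1.050e-01] F [0.4 0.  1. ] w 0.997
-> [ 0.394  0.061  0.025 -6.   ] shift [-0.0015  0.0003  0.0485] rz -0.0007 |d| 0.048
[ 0.8   0.15 -1.09  2.17  0.16  0.92 -0.49]
```

Emit:
arm_command:
  motion: [-0.001,0,0.02,0,0,0,1,-0.001,0,0.04,0,0,0,1,-0.001,0,0.048,0,0,0,1,-0.001,0,0.048,0,0,0,1,-0.001,0,0.048,0,0,0,0.3,-0.001,0,0.048,0,0,0,0.3,-0.001,0,0.048,0,0,0,0.3,-0.001,0,0.048,0,0,0,0.3,-0.001,0,0.048,0,0,0,0.3,-0.001,0,0.048,0,0,0,0.3]

```text
time_s: 50.35
position: [0.3947, 0.0614, 0.0274]
tool_rot: [3.14, -0.0, -0.105]
wrist_force: [-7.5, -1.3, 20.2]
width: 0.642
```

Emit:
arm_command:
  motion: [0,0,-0.01,0,0,0,0.3,0,0,-0.03,0,0,0,0.3,0,0,-0.07,0,0,0,0.3,0,0,-0.105,0,0,0,0.3,0,0,-0.105,0,0,0,0.3]

```text
time_s: 50.98
position: [0.3959, 0.0613, 0.1334]
tool_rot: [3.139, -0.005, -0.106]
wrist_force: [0.2, -0.7, -4.4]
width: 0.642
```

```bash
python3 - <<'E'
from h import *
T=[(.6436,-.1891),(.6506,-.1215),(.6576,-.0539)]
legs([(*T[2],.13,-6),(*T[2],.032,-6)])
E
```

```text
t 51.0 pos [0.3959 0.0613 0.1334] rpy [ 3.139 -0.005 -0.106] F [ 0.2 -0.7 -4.4] w 0.642
-> [ 0.658 -0.054  0.13  -6.   ] shift [0.2724 0.0869 0.0034] rz -0.0009 |d| 0.286
-> [ 0.658 -0.054  0.032 -6.   ] shift [ 0.    -0.     0.098] rz -0.0 |d| 0.098
```

Emit:
arm_command:
  motion: [0.025,0.008,0,0,0,0,0.3,0.065,0.021,0,0,0,0,0.3,0.105,0.034,0,0,0,0,0.3,0.145,0.046,0,0,0,0,0.3,0.185,0.059,0,0,0,0,0.3,0.22,0.07,0,0,0,0,0.3,0.25,0.08,0,0,0,0,0.3,0.266,0.085,0,0,0,0,0.3,0.272,0.087,0,0,0,0,0.3,0.272,0.087,0,0,0,0,0.3]

```text
time_s: 52.22
position: [0.6552, -0.0532, 0.1302]
tool_rot: [-3.141, 0.001, -0.105]
wrist_force: [0.4, 0.7, -3.7]
width: 0.638
```

Emit:
arm_command:
  motion: [0,0,0.02,0,0,0,0.3,0,0,0.05,0,0,0,0.3,0,0,0.075,0,0,0,0.3,0,0,0.09,0,0,0,0.3,0,0,0.098,0,0,0,0.3,0,0,0.098,0,0,0,0.3]

```text
time_s: 52.98
position: [0.6559, -0.0535, 0.0334]
tool_rot: [-3.141, -0.0, -0.105]
wrist_force: [-0.9, -0.4, -2.1]
width: 0.639
```

```bash
python3 - <<'E'
from h import *
T=[(.6436,-.1891),(.6506,-.1215),(.6576,-.0539)]
legs([(*T[2],.032,-6)])
E
```

```text
t 53.0 pos [ 0.6559 -0.0535  0.0334] rpy [-3.141 -0.    -0.105] F [-0.9 -0.4 -2.1] w 0.639
-> [ 0.658 -0.054  0.032 -6.   ] shift [0.0017 0.0003 0.0014] rz -0.0002 |d| 0.002
```

Emit:
arm_command:
  motion: [0.001,0,0.002,0,0,0,0.3,0.001,0,0.002,0,0,0,0.3,0.001,0,0.002,0,0,0,0.85,0.001,0,0.002,0,0,0,0.85,0.001,0,0.002,0,0,0,0.85,0,0,-0.02,0,0,0,0.85,0,0,-0.07,0,0,0,0.85,0,0,-0.13,0,0,0,0.85,0,0,-0.19,0,0,0,1,0,0,-0.25,0,0,0,1]

```text
time_s: 54.22
position: [0.6553, -0.0532, 0.2873]
tool_rot: [-3.142, -0.002, -0.104]
wrist_force: [0.1, -0.0, -0.1]
width: 1.0
```

Emit:
arm_command:
  motion: [0,0,0,0,0,0,1,0,0,0,0,0,0,1]

```text
time_s: 54.48
position: [0.6556, -0.0534, 0.2842]
tool_rot: [3.141, -0.001, -0.105]
wrist_force: [-0.5, 0.1, -0.3]
width: 0.998
```

```bash
python3 - <<'E'
from h import *
legs([(.581,.0915,.28,-10.6),(.581,.0915,.149,-10.6)])
ft=rings(3);save(ft,"c12",(190,130,430,310),3)
E
```

```text
t 54.5 pos [ 0.6556 -0.0534  0.2842] rpy [ 3.141e+00 -1.000e-03 -1.050e-01] F [-0.5  0.1 -0.3] w 0.998
-> [  0.581   0.092   0.28  -10.6  ] shift [-0.0893 -0.1363  0.0042] rz 0.0803 |d| 0.163
-> [  0.581   0.092   0.149 -10.6  ] shift [ 0.    -0.     0.131] rz -0.0 |d| 0.131
0.49 (226, 294) [0.3421 0.1748 0.035 ] bay [-0.1462 -0.0023]
0.49 (156, 151) [0.7196 0.3715 0.035 ] bay [0.1886 0.2605]
0.42 (131, 182) [0.6329 0.4346 0.035 ] bay [0.0918 0.3066]
```

View pics/c12.png

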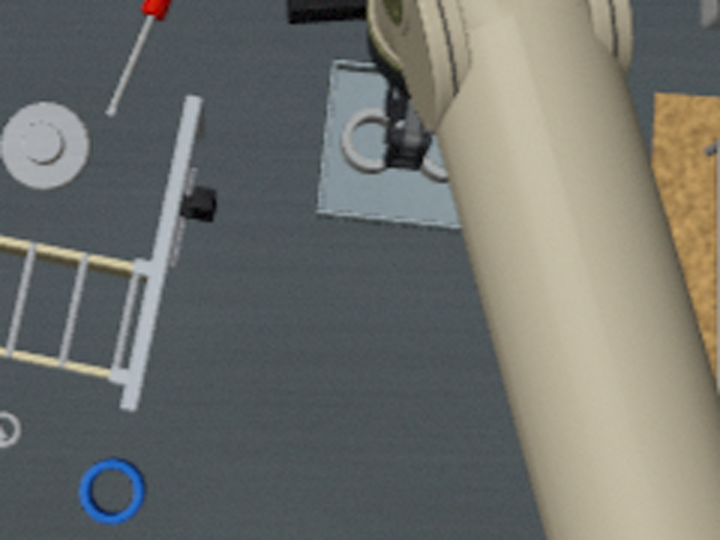

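The third sleeve stands in the tray at (370,140), partly hidden. The handle is still at (200,204). Now shutting the door.

Emit:
arm_command:
  motion: [-0.02,-0.03,0,0,0,0.02,1,-0.045,-0.07,0,0,0,0.04,1,-0.07,-0.11,0,0,0,0.06,1,-0.089,-0.136,0,0,0,0.08,1,-0.089,-0.136,0,0,0,0.08,1,-0.089,-0.136,0,0,0,0.08,1]

```text
time_s: 55.28
position: [0.5815, 0.09, 0.2825]
tool_rot: [3.141, 0.001, -0.186]
wrist_force: [-0.4, -1.0, -0.7]
width: 0.994
```

Emit:
arm_command:
  motion: [0,0,0.04,0,0,0,1,0,0,0.09,0,0,0,1,0,0,0.125,0,0,0,1,0,0,0.135,0,0,0,1,0,0,0.135,0,0,0,0,0,0,0.135,0,0,0,0,0,0,0.135,0,0,0,0,0,0,0.135,0,0,0,0,0,0,0.135,0,0,0,0,0,0,0.135,0,0,0,0]

```text
time_s: 56.52
position: [0.5813, 0.0912, 0.1493]
tool_rot: [3.141, -0.0, -0.185]
wrist_force: [-4.2, -1.6, 6.5]
width: 0.2
```

```bash
python3 - <<'E'
from h import *
legs([]);print(tobay(r.observe()["position"]))
E
```

```text
t 56.5 pos [0.5813 0.0912 0.1493] rpy [ 3.141 -0.    -0.185] F [-4.2 -1.6  6.5] w 0.2
[ 0.1042514  -0.04044842]
```

Emit:
arm_command:
  motion: [-0.01,0,0,0,0,0,0,-0.025,0,0,0,0,0,0,-0.04,0,0,0,0,0,0,-0.055,0,0,0,0,0,0,-0.07,0,0,0,0,0,0,-0.085,0,0,0,0,0,0,-0.095,0,0,0,0,0,0,-0.102,0,0,0,0,0,0,-0.106,0,0,0,0,0,0,-0.106,0,0,0,0,0,0]

```text
time_s: 57.78
position: [0.4781, 0.1106, 0.1492]
tool_rot: [-3.141, -0.003, -0.185]
wrist_force: [4.0, 0.4, 5.0]
width: 0.202
```

```bash
python3 - <<'E'
from h import *
legs([]);print(tobay(r.observe()["position"]))
E
```

```text
t 57.8 pos [0.4781 0.1106 0.1492] rpy [-3.141e+00 -3.000e-03 -1.850e-01] F [4.  0.4 5. ] w 0.202
[-0.00084037 -0.04032968]
```

Emit:
arm_command:
  motion: [-0.003,0,0,0,0,0,0,-0.003,0,0,0,0,0,0,-0.003,0,0,0,0,0,0]

```text
time_s: 58.15
position: [0.4779, 0.1106, 0.1493]
tool_rot: [-3.139, -0.009, -0.187]
wrist_force: [24.0, 1.1, -10.9]
width: 0.205
```

Emit:
arm_command:
  motion: [0.003,0,0,0,0,0,0,0.003,0,0,0,0,0,1,0.003,0,0,0,0,0,1,0.003,0,0,0,0,0,1,0.003,0,0,0,0,0,1,0.003,0,-0.05,0,0,0,1,0.003,0,-0.1,0,0,0,1,0.003,0,-0.15,0,0,0,1,0.003,0,-0.17,0,0,0,1,0.003,0,-0.17,0,0,0,1]

```text
time_s: 59.4
position: [0.4778, 0.1108, 0.3194]
tool_rot: [-3.141, -0.002, -0.185]
wrist_force: [-0.3, 0.2, -1.2]
width: 1.001
```

Emit:
arm_command:
  motion: [-0.02,0.03,0,0,0,0,1,-0.04,0.07,0,0,0,0,1,-0.06,0.11,0,0,0,0,1,-0.07,0.15,0,0,0,0,1,-0.075,0.17,0,0,0,0,1,-0.075,0.17,0,0,0,0,1,-0.075,0.17,0,0,0,0,1]

```text
time_s: 60.28
position: [0.3724, -0.042, 0.3177]
tool_rot: [-3.141, 0.001, -0.184]
wrist_force: [-0.1, 0.1, 0.1]
width: 1.0
```

```bash
python3 - <<'E'
from h import *
legs([])
ft=rings(3);fs=grab("side")
a=cv2.resize(np.array(ft["pixels"],np.uint8)[120:320,190:460],None,fx=1.95,fy=1.95)
b=np.array(fs["pixels"],np.uint8)[120:330,200:410]
o=np.zeros((600,800,3),np.uint8);o[:a.shape[0],:a.shape[1]]=a
b=b[:,:];b=cv2.resize(b,None,fx=1.28,fy=1.28);o[:b.shape[0],530:530+b.shape[1]]=b[:, :270]
cv2.imwrite("pics/c13.png",o[:400])
E
```

```text
t 60.3 pos [ 0.3724 -0.042   0.3177] rpy [-3.141e+00  1.000e-03 -1.840e-01] F [-0.1  0.1  0.1] w 1.0
0.49 (365, 181) [ 0.6466 -0.192   0.035 ] bay [ 0.2205 -0.3068]
0.49 (226, 294) [0.3422 0.1748 0.035 ] bay [-0.1462 -0.0023]
0.48 (156, 151) [0.7196 0.3716 0.035 ] bay [0.1886 0.2606]
```

View pics/c13.png

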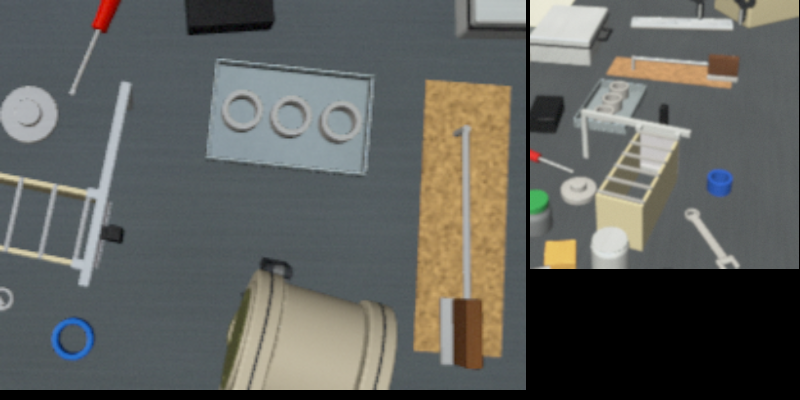

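The door is shut (handle (112,233)) and three sleeves stand upright in the tray at (242,110), (290,115) and (341,121). The hook looks knocked: its foot (440–482, 298–367) overhangs the mat's near edge. Measuring.

```bash
python3 - <<'E'
from h import *
f=grab("top");c=lambda u,v,z:w(f,190+u/1.95-.25,120+v/1.95-.25,z)
m=np.array([.5183,-.3665]);a=np.radians(-3.48);ex=np.array([np.cos(a),np.sin(a)]);ey=np.array([-ex[1],ex[0]])
mf=lambda X:np.round([(X[:2]-m)@ex,(X[:2]-m)@ey],4)
G=[c(u,v,.073) for u,v in[(465,298),(482,300),(480,368),(463,366)]];g=np.mean(G,0);print("grip",g,mf(g))
t=c(466,127,.048);print("rod end",t,mf(t),np.linalg.norm(t-g),np.degrees(np.arctan2(*(t-g)[1::-1])))
print("tip",mf(c(459,133,.003)))
tm=np.array([.6506,-.1215]);b=np.radians(-5.95);bx=np.array([np.cos(b),np.sin(b)]);by=np.array([-bx[1],bx[0]])
for u,v in[(242,110),(290,115),(341,121)]:
    X=c(u,v,.039)[:2]-tm;print("sl",X@bx,X@by)
print("handle",tobay(c(114,233,.17)))
save(f,"c14",(340,140,460,310),3.5)
E
```

```text
grip [ 0.36021362 -0.35257456  0.073     ] [-0.1586  0.0043]
rod end [ 0.6360662  -0.35851873  0.048     ] [0.1171 0.0151] 0.27704689547905065 -1.234439272232323
tip [0.1162 0.0099]
sl -0.0013987280699896605 0.06841643456418522
sl -0.0004221667089600738 0.002148379536885144
sl -0.0003363906936982997 -0.06835503223098549
handle [-0.00024166 -0.0381391 ]
```

View pics/c14.png

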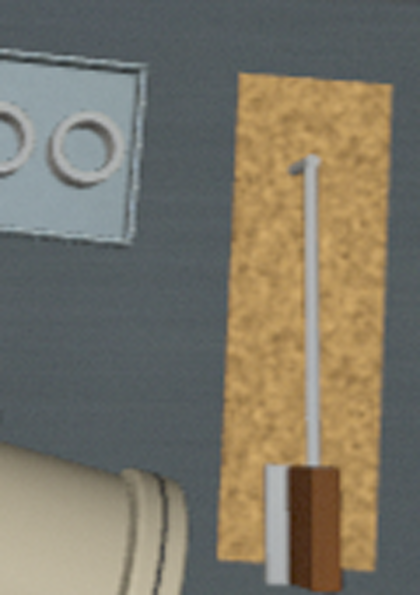

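The picture confirms that the knock slid the hook about 25 mm back. It still meets the limits (grip at -159 mm of ±190), but the foot overhangs the edge by about 14 mm at (265–340, 585). There is plenty of time, so I'll reset it properly. The sleeves sit within 2 mm of their slots and the handle reads 0 mm, so the door is shut.

```bash
python3 - <<'E'
from h import *
legs([(.361,-.3525,.20,-90),(.361,-.3525,.049,-90)])
E
```

```text
t 60.4 pos [ 0.3726 -0.042   0.3181] rpy [-3.141  0.    -0.183] F [-0.6 -0.3 -0.4] w 0.998
-> [  0.361  -0.352   0.2   -90.   ] shift [0.0453 0.3074 0.1181] rz 1.3874 |d| 0.332
-> [ 3.61e-01 -3.52e-01  4.90e-02 -9.00e+01] shift [ 0.    -0.     0.151] rz -0.0 |d| 0.151
```

Emit:
arm_command:
  motion: [0.005,0.031,0.012,0,0,0.14,1,0.009,0.061,0.024,0,0,0.28,1,0.014,0.092,0.035,0,0,0.42,1,0.018,0.123,0.047,0,0,0.56,1,0.023,0.154,0.059,0,0,0.7,1,0.027,0.184,0.071,0,0,0.84,1,0.032,0.215,0.083,0,0,0.98,1,0.036,0.246,0.094,0,0,1.12,1,0.041,0.277,0.106,0,0,1.26,1,0.045,0.307,0.118,0,0,1.387,1]

```text
time_s: 61.68
position: [0.3605, -0.3536, 0.1997]
tool_rot: [-3.141, 0.0, -1.576]
wrist_force: [0.1, -0.4, 0.4]
width: 1.001
```

Emit:
arm_command:
  motion: [0,0,0,0,0,0,1,0,0,0,0,0,0,1]

```text
time_s: 61.92
position: [0.3607, -0.352, 0.2003]
tool_rot: [-3.141, 0.001, -1.57]
wrist_force: [0.8, 0.3, 0.3]
width: 0.996
```

```bash
python3 - <<'E'
from h import *
legs([(.361,-.3525,.048,-90)])
E
```

```text
t 61.9 pos [ 0.3607 -0.352   0.2003] rpy [-3.141e+00  1.000e-03 -1.570e+00] F [0.8 0.3 0.3] w 0.996
-> [ 3.61e-01 -3.52e-01  4.80e-02 -9.00e+01] shift [ 0.0005 -0.0003  0.1523] rz 0.0011 |d| 0.152
```

Emit:
arm_command:
  motion: [0,0,0.04,0,0,0,1,0,0,0.09,0,0,0,1,0,0,0.13,0,0,0,1,0,0,0.152,0,0,0,1,0,0,0.152,0,0,0,1,0,0,0.152,0,0,0,0,0,0,0.152,0,0,0,0,0,0,0.152,0,0,0,0,0,0,0.152,0,0,0,0,0,0,0.152,0,0,0,0]

```text
time_s: 63.18
position: [0.3603, -0.3533, 0.049]
tool_rot: [-3.141, -0.001, -1.572]
wrist_force: [-1.5, -0.5, 7.0]
width: 0.249
```

Emit:
arm_command:
  motion: [0,0,0,0,0,0,0,0,0,-0.01,0,0,0,0,0,0,-0.018,0,0,0,0,0,-0.012,-0.018,0,0,0,0,0,-0.024,-0.018,0,0,0,0,0,-0.024,-0.018,0,0,0,0,0,-0.024,-0.01,0,0,0,0,0,-0.024,-0.002,0,0,0,0,0,-0.024,-0.001,0,0,0,0,0,-0.024,-0.001,0,0,0,0]

```text
time_s: 64.42
position: [0.3839, -0.3528, 0.0491]
tool_rot: [3.141, 0.0, -1.572]
wrist_force: [0.2, -0.2, -3.1]
width: 0.252
```

```bash
python3 - <<'E'
from h import *
legs([])
E
```

```text
t 64.4 pos [ 0.3839 -0.3528  0.0491] rpy [ 3.141  0.    -1.572] F [ 0.2 -0.2 -3.1] w 0.252
```

Emit:
arm_command:
  motion: [0,0,0.001,0,0,0,0,0,0,0.001,0,0,0,0,0,0,0.001,0,0,0,0.45,0,0,0.001,0,0,0,1,0,0,0.001,0,0,0,1,0,0,0.001,0,0,0,1,0,0,-0.03,0,0,0,1,0,0,-0.08,0,0,0,1,0,0,-0.13,0,0,0,1,0,0,-0.18,0,0,0,1]

```text
time_s: 65.68
position: [0.384, -0.3527, 0.231]
tool_rot: [-3.141, -0.0, -1.572]
wrist_force: [-0.3, -1.1, -0.3]
width: 0.997
```

Emit:
arm_command:
  motion: [0.01,0,0,0,0,0,1,0.05,0,0,0,0,0,1,0.1,0,0,0,0,0,1,0.15,0,0,0,0,0,1,0.18,0,0,0,0,0,1,0.18,0,0,0,0,0,1,0.18,0,0,0,0,0,1,0.18,0,0,0,0,0,1]

```text
time_s: 66.68
position: [0.3843, -0.5318, 0.2293]
tool_rot: [3.142, 0.0, -1.571]
wrist_force: [-0.0, -0.2, -0.6]
width: 0.999
```

```bash
python3 - <<'E'
from h import *
legs([])
ft=rings(1);fs=grab("side")
a=cv2.resize(np.array(ft["pixels"],np.uint8)[120:320,190:460],None,fx=1.95,fy=1.95)
b=cv2.resize(np.array(fs["pixels"],np.uint8)[130:230,240:375],None,fx=2,fy=2)
o=np.zeros((390,800,3),np.uint8);o[:a.shape[0],:a.shape[1]]=a
o[:b.shape[0],530:530+b.shape[1]]=b[:,:270]
cv2.imwrite("pics/c15.png",o)
E
```

```text
t 66.7 pos [ 0.3843 -0.5318  0.2293] rpy [ 3.142  0.    -1.571] F [-0.  -0.2 -0.6] w 0.999
0.49 (156, 151) [0.7196 0.3716 0.035 ] bay [0.1886 0.2607]
```

No views are left, so I'll check the hook numerically.

```bash
python3 - <<'E'
from h import *
m=np.array([.5183,-.3665]);a=np.radians(-3.48);ex=np.array([np.cos(a),np.sin(a)]);ey=np.array([-ex[1],ex[0]])
mf=lambda X:np.round([(X[:2]-m)@ex,(X[:2]-m)@ey],3)
f=grab("top");im=np.array(f["pixels"],np.uint8);B,G,R=[im[...,i].astype(int) for i in range(3)]
roi=np.zeros(B.shape,bool);roi[150:320,385:460]=1
br=roi&(R>B+30)&(R<150)&(G<90); ys,xs=np.nonzero(br);print("brown",len(xs),xs.min(),xs.max(),ys.min(),ys.max())
ty=np.nonzero(br&(R>95));print("grip top c",mf(w(f,ty[1].mean(),ty[0].mean(),.073)))
gr=roi&(abs(R-B)<30)&(R>120); ys,xs=np.nonzero(gr);print("grey rows",ys.min(),ys.max(),xs.min(),xs.max())
k=ys==ys.min()+1;print("rod end",mf(w(f,xs[k].mean(),ys.min(),.048)))
# predicted pixels for expected hook pose
d=np.radians(-1.2);g=np.array([.3840,-.3528]);e=np.array([np.cos(d),np.sin(d)])
print("pred tip",p(f,[*(g+.275*e),.003]),"rodend",p(f,[*(g+.28*e),.048]),"grip corners",p(f,[*(g+.045*e),.073]),p(f,[*(g-.045*e),.073]))
s=grab("side");S=np.array(s["pixels"],np.uint8)
for n,X in[("tip side",[*(g+.275*e),.003]),("rod top end",[*(g+.275*e),.048])]:
    u,v=p(s,X);print(n,round(u,1),round(v,1));ui,vi=int(round(u)),int(round(v));print(S[vi-5:vi+6,ui].tolist())
E
```

```text
brown 489 422 436 264 299
grip top c [-0.137  0.007]
grey rows 163 302 402 451
rod end [nan nan]
pred tip [423.1164121  179.31633116] rodend [428.54900494 174.5533264 ] grip corners [431.90292806 263.2308742 ] [431.96833042 298.90753725]
tip side 273.7 173.6
[[148, 161, 170], [150, 162, 171], [149, 159, 168], [151, 162, 170], [148, 162, 173], [131, 155, 178], [117, 156, 194], [106, 152, 197], [103, 149, 193], [103, 145, 184], [94, 128, 159]]
rod top end 273.5 163.5
[[96, 94, 91], [95, 96, 90], [95, 96, 90], [92, 90, 85], [105, 106, 102], [143, 146, 145], [173, 180, 182], [172, 177, 181], [157, 165, 169], [149, 159, 166], [149, 160, 169]]<stdin>:9: RuntimeWarning: Mean of empty slice.
  ret = ret.dtype.type(ret / rcount)
```

```bash
python3 - <<'E'
from h import *
print(r.hand_in())
E
```

```text
the job is handed in; nothing more can be done
None
```

I opened the guard door to its stop and drew all three sleeves out of the bay with the hook. I stood them in the tray, shut the door, and handed the job in at about 67 s.

**Last checks:**
- **Sleeves:** all three stood upright in the tray, within about 2 mm of x = 0 and y = -68, +2 and +68 mm (limits ±45 and ±85 mm).
- **Door:** it moved 105 mm against its stop, and the handle read 0 mm, so it is shut.
- **Hook:** the grip point is at (-137, +7) mm on the mat. The prong runs from rod to cork exactly where the side camera should show it.
- **Arm:** clear of everything, with no contact force.

**What went wrong or is less certain:**
- One pull command was refused because of a wrong number count. The first sleeve therefore came out short, near the door handle, and I hooked it again and pulled it clear.
- After I put the hook back, a knock slid it about 25 mm, so its foot overhung the mat edge. I regripped it and set it forward again.
- I had used up the picture views by then, so the hook's final pose was checked only from pixel values. One of those checks, the rod end from above, gave no reading. The sleeves and door were last seen just before I reset the hook.

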